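# Clear the carver's offcuts into the bin

## Task

Clear both wood offcuts off the carving bench into the open plywood bin: pull the leaning leftover stub out of the spring clamp, and fetch the long batten end out from under the wire rack. Let go of both so that they come to rest inside the bin, and leave the bowl, gourd, mug, jar and gouge where they are.

Things in the scene. Friction and masses are not known exactly. Their poses are not given: they have to be found in the camera images.
- batten: Long offcut: bare brown wood bar 150 x 32 x 32 mm, about 80 to 150 g, lying flat under the rack. Origin: centre of its underside; x along its length (ends at -75 and +75 mm), z up. At the start its -x end is nearest the robot, up to 25 mm behind the rack's front edge, so only a leaning hand, fingers pointing away from the robot, gets at it. The bench is clear for 150 mm in front of the rack.
- batten_center (a point): Middle of the long offcut (16 mm above its origin).
- stub: Short offcut: bare brown wood block 30 x 30 x 110 mm, about 50 to 110 g, leaning 30 degrees in the clamp. Origin: centre of its lower end; z runs up its length. Its lowest 42 mm is between the jaws, which press on its y faces with 6 N each; it takes a firm grip and 6 to 20 N along its own z, over about 45 mm, to pull it free. The upper 68 mm is bare.
- stub_center (a point): Middle of the short offcut, 55 mm along its z axis from its lower end.
- stub_grip (a point): Point on the short offcut's centre line 85 mm from its lower end (25 mm from its upper end), a good height to grip it, across its y faces.
- clamp: Dark steel spring clamp bolted down, foot 120 x 110 x 20 mm. Origin at bench level, z up. Its slot leans 30 degrees from vertical, top towards the clamp's own -x (the robot's side); slot floor centre at x 30, z 50 mm. Fixed jaw on +y, spring jaw on -y, 42 mm high along the lean; walls on the other two sides leave 1.5 mm, so the stub comes out only along its lean. A screw juts out 76 mm to -y.
- bin: Open-topped plywood bin fixed to the bench, 220 (x) x 160 (y) x 100 mm high outside, walls and floor 6 mm. Origin at the centre of its underside, z up. It may stand to the robot's left or right, with the clamp on the other side.
- rack: Steel wire drying rack fixed at the back: a flat grid 200 mm deep (x), 508 wide (y) of 6 mm bars along x, 35 mm apart, with 8 mm tubes round the edge; underside 200 mm above the bench, on legs at its four corners (x +-96, y +-250 mm). Two pots up to 120 mm high are fixed on its rear corners. Origin at bench level under its middle; its front edge, facing the robot, is at x -100 mm.
- rack_front (a point): Middle of the front lower edge of the rack's grid, 200 mm above the bench.
- bowl: Bystander: white china bowl, 90 mm across, 40 mm high, under the rack, at its +y end; origin at its underside. Leave it where it is.
- gourd: Bystander: carved brown gourd, 84 mm across, 112 mm high, under the rack, at its -y end; origin at its underside. Leave it where it is.
- mug: Bystander: blue mug, 80 mm across, 95 mm high, on the bench outside the rack, to the robot's left; origin at its underside. Leave it where it is.
- jar: Bystander: amber glass jar, 76 mm across, 100 mm high, on the bench outside the rack, to the robot's right; origin at its underside. Leave it where it is.
- gouge: Bystander: carving gouge lying flat, 240 mm long, 26 mm high, on the bench across the front of the robot, its length running sideways; origin at its underside. Leave it where it is.
Things that resemble listed ones, but are neither listed nor needed, are in the scene too. Leave any pink or turquoise look-alike of the batten alone.

How it is judged:
At the end, for the whole second after the job is handed in: The middle of each offcut lies within the bin's outline (220 x 160 mm) and more than 10 mm below its rim, both released and at rest (under 0.03 m/s) (x of batten_center in the frame of bin between -0.11 and 0.11 m and y of batten_center in the frame of bin between -0.08 and 0.08 m and z of each of batten_center, stub_center in the frame of bin below 0.09 m and x of stub_center in the frame of bin between -0.11 and 0.11 m and y of stub_center in the frame of bin between -0.08 and 0.08 m and linear speed of each of batten, stub below 0.03 m/s); the robot touches nothing.
It fails at once if the bowl or the gourd is shifted by more than 40 mm or knocked over (distance of any of bowl, gourd from where it was at the start of the episode above 0.04 m or angle between any of bowl, gourd's own z axis and vertical above 0.5 rad).
It fails at once if the mug or the jar is shifted by more than 40 mm or knocked over (distance of any of jar, mug from where it was at the start of the episode above 0.04 m or angle between any of mug, jar's own z axis and vertical above 0.5 rad).
It fails at once if the gouge is shifted by more than 40 mm (distance of gouge from where it was at the start of the episode above 0.04 m).
It also fails if it takes over 69 s, if anything falls off the work surface, if the arm or the gripper's body presses on something with over 40 N, if the wrist force passes 120 N, or if a joint passes its speed limit or range.

## Robot

A 7-joint arm with a two-finger parallel gripper is mounted at the origin on the work surface. World frame = base frame: x ahead of the robot, y to its left, z up, the work surface at z = 0. Lengths are in m, angles in rad, forces in N, time in s.
With the tool pointing down it reaches from about 0.4 to 0.85 m from the base axis. Payload 4.5 kg.
Tool frame: the origin (TCP) lies on the centre line of the jaws, within the pads' length; the fingertips stand 11 mm ahead of it and the grasp point (between the pads) lies 8 mm behind it; z points along the fingers, y is the line along which they close (so a half turn about z gives the same grasp; the last joint's range is limited). The gripper opens to 88 mm and grips with 3 to 60 N. Pads are 18 mm wide; open, the fingers measure 123 mm over their backs; the gripper's body (75 mm by 187 mm) begins 45 mm behind the grasp point.
Start: joints at [-1.229, 0.689, -0.195, 1.565, 0.157, 0.902, -0.215], TCP at [0.189, 0.596, 0.25] pointing down, gripper open.
Joint ranges: [-3.01, 3.01], [-0.46, 2.08], [-1.47, 1.51], [0.13, 2.56], [-1, 4.14], [0.04, 2.09], [-2.66, 2.66]. Speed limits (rad/s): [2.57, 2.57, 3.14, 3.14, 3.14, 3.14, 3.14].

## Interface

Orientations are given as a unit quaternion [x, y, z, w].
In Python, from plant import * gives the robot as it stands. The module is installed in compiled form; this text tells all that it offers.
- The arm moves only by the tool send_rows, never from a script. Its argument "motion" is a list of rows, each an object of numbers: "x", "y", "z": the shift along the tool's x, y, z in cm; "rx", "ry", "rz": the turn, a rotation vector about the tool's x, y, z in rad; "jaw": the finger opening in cm, from 0 to 8.81. In form: [{"x": .., "y": .., "z": .., "rx": .., "ry": .., "rz": .., "jaw": ..}, ...]. A call has exactly 5 rows; each row shifts and turns the commanded pose from where the row before left it, along the tool's axes as they then stand; what a row does not reach is not made up. A row lasts 1/10 s, in which the tool goes at most 50 mm and 8.59 degrees, less where a joint would pass 70% of its speed; a pose out of reach is approached as far as the arm can. A call is refused whole if a number of a shift passes 5 or a number of a turn 0.15, either way. A call with a gripper value outside its range is refused whole. The fingers move at their own pace and stop on an object; "grip_force" is the grip in N (left out, the last holds). Time passes only in rows, so rows that do not move let the fingers close, or fill a call up. It gives the time, the measured TCP pose, the force, the opening and the grip force at its end, in the units of the state.
- get_state(): the state, without advancing time (a new reading comes with each control period).
- snapshot(name): name is "scene" or "top" or "wrist"; returns a dict with "img" (400x640x3 uint8, red, green, blue), "vertical_fov" (degrees; the focal length in pixels is half the picture's height over the tangent of half this angle, whatever the lens; pixels are square), "cx", "cy" (the principal point, pixels), "D" ([k1, k2, p1, p2, k3] as OpenCV has them; the pictures are not rectified), "extrinsics" (4x4, takes a point from camera to world coordinates). Camera axes: x right, y up, looking along -z (the intrinsics and any distortion apply to the point x, -y, -z); pixel columns grow to the right and rows downward; lengths in m; the calibration is good to about 2 mm. A picture is of the moment at which its call begins. There is no depth.
- finish_job(): hands the job in; it is judged then, once.
The state is a dict: "clock": time; "q": joint angles; "qd": joint speeds; "joint_torque": joint torques, N m; "tool_pos": TCP position; "eef_rot": TCP orientation; "contact_force": force on the tool from outside, world axes, zero at the start; "moment": the same for the moment, N m; "opening": opening from 0.0 (shut) to 1.0 (fully open); "finger_force": force on a finger pad.
Only numpy, scipy, OpenCV 4.12 (cv2) and the standard library are available. Lean on these libraries where they do the work, as an engineer would, in place of code of your own. Each camera call takes 0.05 s, during which the arm holds its last target. There are 200 camera calls.

## Working session

There is one attempt and no reset: what is moved stays moved. The work goes in short steps, Python scripts to look and compute and a tool call to move; the robot and the scene stay as the last step left them, time stands still between calls to the robot, and variables do not carry over. Pictures are saved under pics/ and viewed, at most 10 in all, crops included, and the job is handed in when it is done.

Besides the shell and the picture viewer there is one more tool, called after "Call:" as a command line: name --argument value ..., lists and objects as JSON in quotes. send_rows: Moves the arm, as the interface text tells. Its arguments: {"type":"object","properties":{"motion":{"type":"array"},"grip_force":{"type":"number"}},"required":["motion"]}

```bash
mkdir -p pics
cat > h.py <<'E'
from plant import *
import numpy as np, cv2, pickle
from scipy.spatial.transform import Rotation as R
def snap(n,fn):
    s=snapshot(n); cv2.imwrite(f'pics/{fn}.png',s['img'][:,:,::-1]); pickle.dump(s,open(f'pics/{fn}.pkl','wb')); return s
def load(fn): return pickle.load(open(f'pics/{fn}.pkl','rb'))
def K(s):
    f=s['img'].shape[0]/2/np.tan(np.radians(s['vertical_fov'])/2)
    return np.array([[f,0,s['cx']],[0,f,s['cy']],[0,0,1.]])
def ray(s,p):
    u=cv2.undistortPoints(np.array(p,float).reshape(-1,1,2),K(s),np.array(s['D'],float)).reshape(-1,2)
    E=np.array(s['extrinsics']); d=np.c_[u[:,0],-u[:,1],-np.ones(len(u))]@E[:3,:3].T
    return E[:3,3],d/np.linalg.norm(d,axis=1)[:,None]
def onz(s,p,z):
    o,d=ray(s,p); return o+d*((z-o[2])/d[:,2])[:,None]
def tri(views):
    A=0;b=0;L=[]
    for s,p in views:
        o,d=ray(s,[p]);d=d[0];P=np.eye(3)-np.outer(d,d);A=A+P;b=b+P@o;L.append((o,P))
    x=np.linalg.solve(A,b); return x,[np.linalg.norm(P@(x-o)) for o,P in L]
def proj(s,X):
    E=np.array(s['extrinsics']); c=(np.atleast_2d(X)-E[:3,3])@E[:3,:3]
    return cv2.projectPoints(c*[1,-1,-1],np.zeros(3),np.zeros(3),K(s),np.array(s['D'],float))[0].reshape(-1,2)
E
python3 - <<'E'
from h import *
for n in('scene','top','wrist'):
    s=snap(n,n+'0'); print(n,s['vertical_fov'],np.round(s['extrinsics'],3).tolist(),s['D'])
st=get_state(); print(st)
a=load('scene0')['img'];b=load('top0')['img']
cv2.imwrite('pics/both.png',cv2.resize(np.vstack([a,b]),(480*1,600))[:,:,::-1])
E
```

```text
scene 53.61880339068514 [[0.871, -0.423, 0.249, 0.888], [0.491, 0.748, -0.447, -0.639], [0.003, 0.512, 0.859, 1.301], [0.0, 0.0, 0.0, 1.0]] [0.0143367 0.        0.        0.        0.       ]
top 52.98171703644738 [[0.008, 0.998, -0.058, 0.465], [-1.0, 0.009, 0.012, -0.019], [0.013, 0.058, 0.998, 1.449], [0.0, 0.0, 0.0, 1.0]] [-0.03879065  0.          0.          0.          0.        ]
wrist 61.026223677128165 [[0.304, -0.908, -0.288, 0.114], [0.953, 0.289, 0.094, 0.619], [-0.002, -0.303, 0.953, 0.386], [0.0, 0.0, 0.0, 1.0]] [0.01044838 0.         0.         0.         0.        ]
{'clock': 0.15, 'q': array([-1.22920245,  0.68981136, -0.19452498,  1.56605792,  0.15728965,
        0.90249362, -0.21510371]), 'qd': array([-0.00039332, -0.00291866, -0.00107597, -0.00157757, -0.0005741 ,
        0.00114151,  0.00055153]), 'joint_torque': array([-1.24417118e-03, -5.27868426e+01, -1.26807511e+00, -1.53588957e+01,
       -5.24433784e-02,  3.90061250e-03,  1.01902347e-04]), 'tool_pos': array([0.18924365, 0.59519345, 0.24909427]), 'eef_rot': array([ 1.53266631e-01,  9.88184630e-01, -6.88512918e-04, -6.09508794e-05]), 'contact_force': array([-0.29754915,  0.83047478, -0.12972692]), 'moment': array([0.02230901, 0.00734573, 0.06614868]), 'finger_force': 0.0, 'opening': 0.998770201396065}
```

View pics/scene0.png

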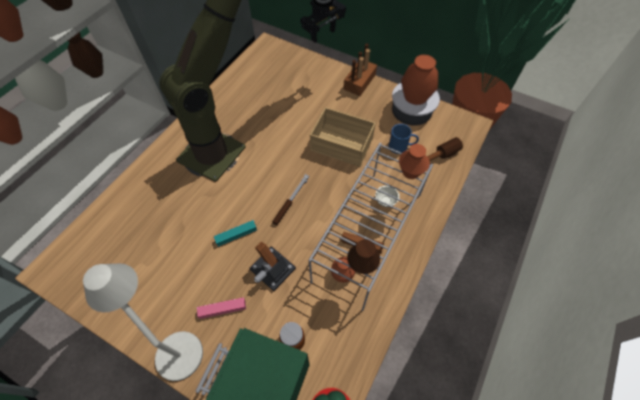

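View pics/top0.png

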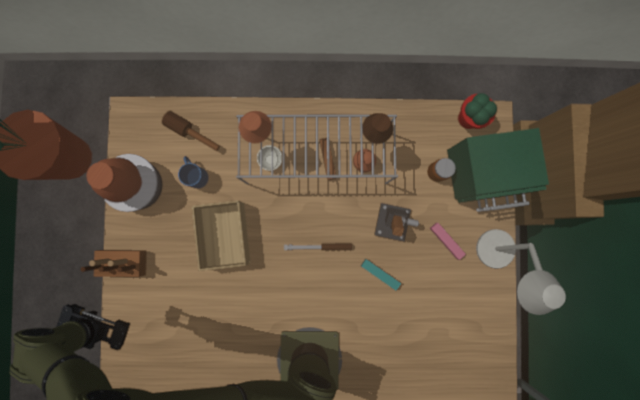

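The top view shows the bin at about (220,235), the clamp with the stub at (398,222), the batten under the rack at (328,158) and the gouge at (318,246). In the scene view these are at (340,137), (268,258), (350,240) and (292,200).

Candidates for the offcuts in the top view:
- brown bar under the rack (328,158)
- leaning stub (398,226)
- turquoise bar (382,275), a decoy
- pink bar (448,241), a decoy
- mallet handle (205,137), a distractor
- gouge handle (337,247), a bystander

I choose the brown bar under the rack and the stub in the clamp, and check both in crops.

Run:
```python
from h import *
a=load('top0')['img'][105:275,185:445]; b=load('scene0')['img'][100:300,225:440]
g=lambda i:np.clip(255*(i/255.)**0.6,0,255).astype(np.uint8)
cv2.imwrite('pics/c1.png',cv2.resize(g(a),None,fx=3,fy=3,interpolation=cv2.INTER_CUBIC)[:,:,::-1])
cv2.imwrite('pics/c2.png',cv2.resize(g(b),None,fx=3,fy=3,interpolation=cv2.INTER_CUBIC)[:,:,::-1])
```

```text
(no output)
```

View pics/c1.png

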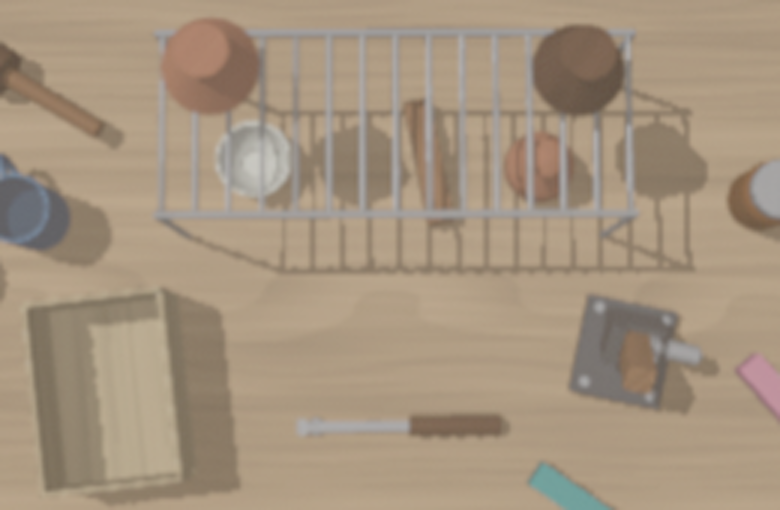

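View pics/c2.png

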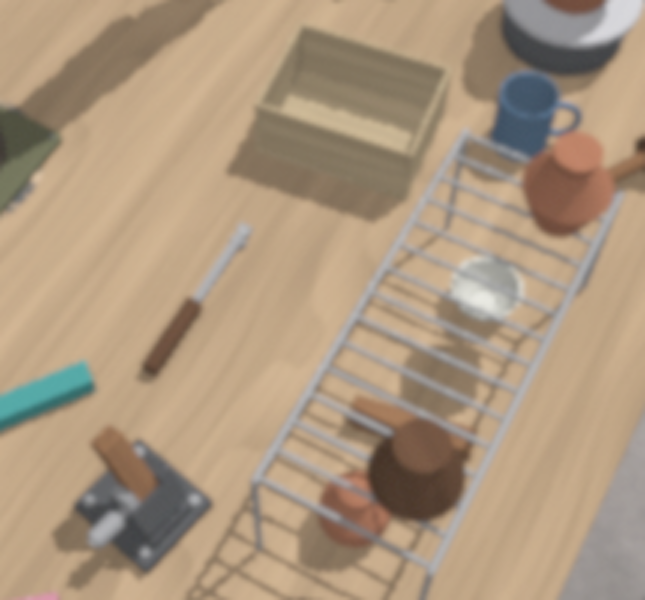

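The crops confirm the choice. In c1 the bare brown batten runs from (415,100) to (446,222), and the brown stub leans out of the clamp at about (638,365). In c2 the batten's near end is at about (360,408) and the stub's top end at about (108,440).

Run:
```python
from h import *
np.set_printoptions(precision=4,suppress=True)
t=load('top0');s=load('scene0')
T=lambda p:np.array(p)/3.+[185,105]-0.33; S=lambda p:np.array(p)/3.+[225,100]-0.33
print('foot',onz(t,T([(591,295),(679,318),(660,408),(571,389)]),.02), onz(s,S([(140,442),(211,503),(147,571),(77,505)]),.02))
print('binrim',onz(t,T([(28,307),(162,291),(183,478),(45,490)]),.1), onz(s,S([(306,30),(445,70),(410,155),(260,108)]),.1))
print('batten top',onz(t,T([(405,103),(425,100),(432,222),(460,222)]),.032))
print('batten near scene',onz(s,S([(357,400),(352,425)]),.032))
print('rack front',onz(t,T([(160,217),(632,217)]),.204), [tri([(t,T(a)),(s,S(b))]) for a,b in [((160,217),(465,133)),((632,215),(257,482))]])
print('stub end tri',tri([(t,T((637,376))),(s,S((108,440)))]))
print('gouge',onz(t,T([(300,427),(505,426)]),.013)); print('gourd,bowl',onz(t,T([(535,165)]),.06),onz(t,T([(253,160)]),.04))
print('mug jar',onz(t,T([(20,208),(775,190)]),.1),'decoys',onz(t,T([(540,470),(740,365)]),.03))
```

```text
foot [[ 0.5611 -0.2544  0.02  ]
 [ 0.5345 -0.3599  0.02  ]
 [ 0.4272 -0.3368  0.02  ]
 [ 0.449  -0.2306  0.02  ]] [[ 0.4494 -0.235   0.02  ]
 [ 0.5613 -0.2583  0.02  ]
 [ 0.5413 -0.3605  0.02  ]
 [ 0.43   -0.3352  0.02  ]]
binrim [[0.5366 0.3912 0.1   ]
 [0.5559 0.2409 0.1   ]
 [0.3476 0.2137 0.1   ]
 [0.3328 0.3673 0.1   ]] [[0.338  0.3602 0.1   ]
 [0.5337 0.389  0.1   ]
 [0.557  0.2393 0.1   ]
 [0.3526 0.2117 0.1   ]]
batten top [[ 0.7876 -0.0305  0.032 ]
 [ 0.7915 -0.0544  0.032 ]
 [ 0.6452 -0.0637  0.032 ]
 [ 0.6456 -0.0969  0.032 ]]
batten near scene [[ 0.6473 -0.0673  0.032 ]
 [ 0.6574 -0.0987  0.032 ]]
rack front [[ 0.626   0.2246  0.204 ]
 [ 0.6308 -0.2672  0.204 ]] [(array([0.6266, 0.2251, 0.2022]), [np.float64(0.00033317789824857815), np.float64(0.000333177898248477)]), (array([ 0.6341, -0.2691,  0.1947]), [np.float64(3.21264799441353e-05), np.float64(3.212647994426379e-05)])]
stub end tri (array([ 0.4627, -0.2864,  0.1414]), [np.float64(0.00290684786877192), np.float64(0.0029068478687719226)])
gouge [[ 0.4014  0.0908  0.013 ]
 [ 0.4044 -0.1529  0.013 ]]
gourd,bowl [[ 0.7098 -0.1825  0.06  ]] [[0.7159 0.1483 0.04  ]]
mug jar [[ 0.6484  0.4033  0.1   ]
 [ 0.6773 -0.4517  0.1   ]] decoys [[ 0.3539 -0.1927  0.03  ]
 [ 0.4789 -0.4301  0.03  ]]
```

```bash
cat >> h.py <<'E'
def pose(yaw,th):
    "hand pointing along yaw, th deg below horizontal, tool y horizontal to the left"
    a,b=np.radians([yaw,th]); z=np.array([np.cos(a)*np.cos(b),np.sin(a)*np.cos(b),-np.sin(b)]); y=np.array([-np.sin(a),np.cos(a),0])
    return R.from_matrix(np.c_[np.cross(y,z),y,z])
def plan(p0,R0,p1,R1,n):
    rv=(R0.inv()*R1).as_rotvec()/n; r=R0
    print('turn/row',rv.round(3),'over',n)
    for i in range(n):
        print('  ',(r.inv().apply((np.array(p1)-p0)/n)*100).round(2)); r=r*R.from_rotvec(rv)
    return np.array(p1),R1
def now():
    s=get_state(); return s['tool_pos'],R.from_quat(s['eef_rot'])
def tgt(grasp,Rt,back=0): return np.array(grasp)+Rt.as_matrix()[:,2]*(0.008-back)
E
python3 - <<'E'
from h import *
p,r=now()
Rt=pose(-12.3,60); G=[.482,-.293,.1236]
P1=tgt(G,Rt,.12); print(P1)
p,r=plan(p,r,[.42,.30,.30],r,5)
p,r=plan(p,r,P1+[0,0,.03],Rt,15)
E
```

```text
[ 0.42728545 -0.2810703   0.22059485]
turn/row [0. 0. 0.] over 5
   [-6.19 -4.23 -1.01]
   [-6.19 -4.23 -1.01]
   [-6.19 -4.23 -1.01]
   [-6.19 -4.23 -1.01]
   [-6.19 -4.23 -1.01]
turn/row [-0.002 -0.035 -0.006] over 15
   [-1.22 -3.68  0.33]
   [-1.19 -3.68  0.37]
   [-1.15 -3.69  0.4 ]
   [-1.11 -3.7   0.44]
   [-1.07 -3.71  0.47]
   [-1.03 -3.71  0.5 ]
   [-0.99 -3.72  0.53]
   [-0.95 -3.73  0.56]
   [-0.91 -3.73  0.58]
   [-0.87 -3.74  0.61]
   [-0.82 -3.75  0.63]
   [-0.78 -3.75  0.65]
   [-0.73 -3.76  0.67]
   [-0.69 -3.76  0.69]
   [-0.64 -3.77  0.71]
```

Call:
send_rows --motion '[{"x":-3.1,"y":-2.1,"z":-0.5},{"x":-3.1,"y":-2.1,"z":-0.5},{"x":-3.1,"y":-2.1,"z":-0.5},{"x":-3.1,"y":-2.1,"z":-0.5},{"x":-3.1,"y":-2.1,"z":-0.5}]'

```text
schema error: expected keys x, y, z, rx, ry, rz, jaw
```

Call:
send_rows --motion '[{"x":-3.1,"y":-2.1,"z":-0.5},{"x":-3.1,"y":-2.1,"z":-0.5},{"x":-3.1,"y":-2.1,"z":-0.5},{"x":-3.1,"y":-2.1,"z":-0.5},{"x":-3.1,"y":-2.1,"z":-0.5}]'

```text
schema error: expected keys x, y, z, rx, ry, rz, jaw
```

Call:
send_rows --motion '[{"x":-1.2,"y":-3.7,"z":0.4,"ry":-0.035,"rz":-0.006},{"x":-1.2,"y":-3.7,"z":0.4,"ry":-0.035,"rz":-0.006},{"x":-1.2,"y":-3.7,"z":0.4,"ry":-0.035,"rz":-0.006},{"x":-1.1,"y":-3.7,"z":0.4,"ry":-0.035,"rz":-0.006},{"x":-1.1,"y":-3.7,"z":0.5,"ry":-0.035,"rz":-0.006}]'

```text
schema error: expected keys x, y, z, rx, ry, rz, jaw
```

Call:
send_rows --motion '[{"x":-1.0,"y":-3.7,"z":0.5,"ry":-0.035,"rz":-0.006},{"x":-1.0,"y":-3.7,"z":0.5,"ry":-0.035,"rz":-0.006},{"x":-0.9,"y":-3.7,"z":0.6,"ry":-0.035,"rz":-0.006},{"x":-0.9,"y":-3.7,"z":0.6,"ry":-0.035,"rz":-0.006},{"x":-0.9,"y":-3.7,"z":0.6,"ry":-0.035,"rz":-0.006}]'

```text
schema error: expected keys x, y, z, rx, ry, rz, jaw
```

Call:
send_rows --motion '[{"x":-0.8,"y":-3.7,"z":0.6,"ry":-0.035,"rz":-0.006},{"x":-0.8,"y":-3.7,"z":0.6,"ry":-0.035,"rz":-0.006},{"x":-0.7,"y":-3.7,"z":0.7,"ry":-0.035,"rz":-0.006},{"x":-0.7,"y":-3.7,"z":0.7,"ry":-0.035,"rz":-0.006},{"x":-0.6,"y":-3.7,"z":0.7,"ry":-0.035,"rz":-0.006}]'

```text
schema error: expected keys x, y, z, rx, ry, rz, jaw
```

Run:
```python
from h import *
s=snap('wrist','w1'); p,r=now(); print(get_state()['q'].round(2))
Rt=pose(-12.3,60); print(p,(r.inv()*Rt).as_rotvec())
i=s['img'];o=np.clip(255*(i/255.)**0.6,0,255).astype(np.uint8).copy()
cv2.imwrite('pics/w1v.png',o[:,:,::-1])
from math import *
x=np.array([cos(radians(-12.3)),sin(radians(-12.3)),0]);O=np.array([.494,-.296,.05])+.03*x;ax=-.5*x+[0,0,.866]
print(proj(s,[O+ax*.11,O+ax*.085]).round(0))
```

```text
[-1.23  0.69 -0.19  1.57  0.16  0.9  -0.22]
[0.18925631 0.59527552 0.24922289] [-0.02545012 -0.52318795 -0.09065331]
[[-330.  641.]
 [-290.  619.]]
```

View pics/w1v.png

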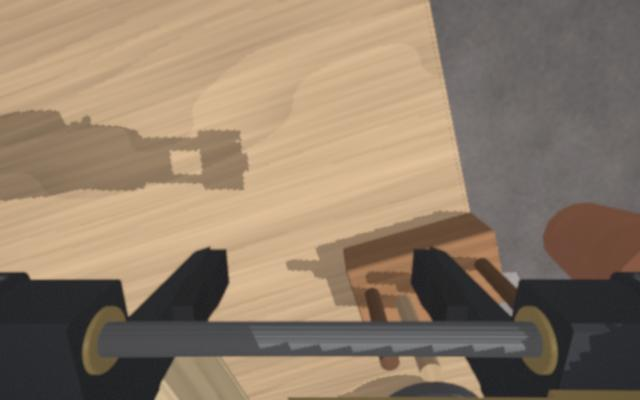

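All keys are required and nothing moved. The wrist picture shows only the start pose: the fingertips at (215,260) and (425,260), and a knife block. I'm resending with full rows.

Call:
send_rows --motion '[{"x":-3.1,"y":-2.1,"z":-0.5,"rx":0,"ry":0,"rz":0,"jaw":8.8},{"x":-3.1,"y":-2.1,"z":-0.5,"rx":0,"ry":0,"rz":0,"jaw":8.8},{"x":-3.1,"y":-2.1,"z":-0.5,"rx":0,"ry":0,"rz":0,"jaw":8.8},{"x":-3.1,"y":-2.1,"z":-0.5,"rx":0,"ry":0,"rz":0,"jaw":8.8},{"x":-3.1,"y":-2.1,"z":-0.5,"rx":0,"ry":0,"rz":0,"jaw":8.8}]'

```text
clock: 0.7
tool_pos: [0.306, 0.4473, 0.2748]
eef_rot: [0.153, 0.988, -0.0, 0.0]
contact_force: [0.3, 0.1, 0.0]
opening: 0.998
finger_force: 0.0
```

Call:
send_rows --motion '[{"x":-3.1,"y":-2.1,"z":-0.5,"rx":0,"ry":0,"rz":0,"jaw":8.8},{"x":-3.1,"y":-2.1,"z":-0.5,"rx":0,"ry":0,"rz":0,"jaw":8.8},{"x":-3.1,"y":-2.1,"z":-0.5,"rx":0,"ry":0,"rz":0,"jaw":8.8},{"x":-3.1,"y":-2.1,"z":-0.5,"rx":0,"ry":0,"rz":0,"jaw":8.8},{"x":-3.1,"y":-2.1,"z":-0.5,"rx":0,"ry":0,"rz":0,"jaw":8.8}]'

```text
clock: 1.2
tool_pos: [0.4219, 0.3002, 0.2999]
eef_rot: [0.153, 0.988, -0.0, -0.0]
contact_force: [-0.5, 0.5, -0.4]
opening: 0.994
finger_force: 0.0
```

Call:
send_rows --motion '[{"x":-1.2,"y":-3.7,"z":0.4,"rx":0,"ry":-0.035,"rz":-0.006,"jaw":8.8},{"x":-1.2,"y":-3.7,"z":0.4,"rx":0,"ry":-0.035,"rz":-0.006,"jaw":8.8},{"x":-1.2,"y":-3.7,"z":0.4,"rx":0,"ry":-0.035,"rz":-0.006,"jaw":8.8},{"x":-1.1,"y":-3.7,"z":0.4,"rx":0,"ry":-0.035,"rz":-0.006,"jaw":8.8},{"x":-1.1,"y":-3.7,"z":0.5,"rx":0,"ry":-0.035,"rz":-0.006,"jaw":8.8}]'

```text
clock: 1.7
tool_pos: [0.4238, 0.1059, 0.2829]
eef_rot: [0.138, 0.987, -0.013, 0.087]
contact_force: [0.5, -0.6, -0.2]
opening: 0.995
finger_force: 0.0
```

Call:
send_rows --motion '[{"x":-1.0,"y":-3.7,"z":0.5,"rx":0,"ry":-0.035,"rz":-0.006,"jaw":8.8},{"x":-1.0,"y":-3.7,"z":0.5,"rx":0,"ry":-0.035,"rz":-0.006,"jaw":8.8},{"x":-0.9,"y":-3.7,"z":0.6,"rx":0,"ry":-0.035,"rz":-0.006,"jaw":8.8},{"x":-0.9,"y":-3.7,"z":0.6,"rx":0,"ry":-0.035,"rz":-0.006,"jaw":8.8},{"x":-0.9,"y":-3.7,"z":0.6,"rx":0,"ry":-0.035,"rz":-0.006,"jaw":8.8}]'

```text
clock: 2.2
tool_pos: [0.4258, -0.0862, 0.2682]
eef_rot: [0.121, 0.977, -0.027, 0.173]
contact_force: [0.9, -0.4, 0.2]
opening: 1.0
finger_force: 0.0
```

Call:
send_rows --motion '[{"x":-0.8,"y":-3.7,"z":0.6,"rx":0,"ry":-0.035,"rz":-0.006,"jaw":8.8},{"x":-0.8,"y":-3.7,"z":0.6,"rx":0,"ry":-0.035,"rz":-0.006,"jaw":8.8},{"x":-0.7,"y":-3.7,"z":0.7,"rx":0,"ry":-0.035,"rz":-0.006,"jaw":8.8},{"x":-0.7,"y":-3.7,"z":0.7,"rx":0,"ry":-0.035,"rz":-0.006,"jaw":8.8},{"x":-0.6,"y":-3.7,"z":0.7,"rx":0,"ry":-0.035,"rz":-0.006,"jaw":8.8}]'

```text
clock: 2.7
tool_pos: [0.4231, -0.1777, 0.2595]
eef_rot: [0.112, 0.973, -0.037, 0.198]
contact_force: [-0.0, -1.1, -0.0]
opening: 0.999
finger_force: 0.0
```

Run:
```python
from h import *
s=snap('wrist','w1'); p,r=now(); print(get_state()['q'].round(2))
Rt=pose(-12.3,60); print(p,(r.inv()*Rt).as_rotvec())
i=s['img'];o=np.clip(255*(i/255.)**0.6,0,255).astype(np.uint8).copy()
cv2.imwrite('pics/w1v.png',o[:,:,::-1])
from math import *
x=np.array([cos(radians(-12.3)),sin(radians(-12.3)),0]);O=np.array([.494,-.296,.05])+.03*x;ax=-.5*x+[0,0,.866]
print(proj(s,[O+ax*.11,O+ax*.085]).round(0))
```

```text
[ 0.51  0.39 -0.28  2.39  1.77  0.13 -0.14]
[ 0.42166261 -0.18261095  0.25904955] [-0.04134149 -0.1185333  -0.0088176 ]
[[207. 215.]
 [217. 209.]]
```

View pics/w1v.png

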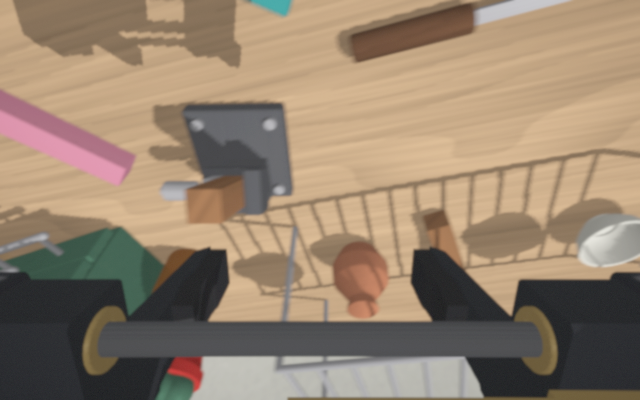

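The wrist view shows the clamp at (240,150) and the stub at about (213,205), within 6 px of my prediction. The batten's near end is at (437,220). Joint 6 is near its limit because the wrist is flipping branch, so I continue in slower steps.

Run:
```python
from h import *
p,r=now()
Rt=pose(-12.3,60); G=[.482,-.293,.1236]
P1=tgt(G,Rt,.10); print(P1)
plan(p,r,P1+[0,0,.0],Rt,10)
```

```text
[ 0.4370559  -0.2832006   0.20327434]
turn/row [-0.004 -0.012 -0.001] over 10
   [-0.13 -0.92  0.69]
   [-0.12 -0.92  0.69]
   [-0.11 -0.93  0.69]
   [-0.1  -0.93  0.69]
   [-0.09 -0.93  0.68]
   [-0.08 -0.94  0.68]
   [-0.07 -0.94  0.68]
   [-0.06 -0.94  0.68]
   [-0.05 -0.94  0.67]
   [-0.05 -0.95  0.67]
```

Call:
send_rows --motion '[{"x":-0.1,"y":-0.9,"z":0.7,"rx":-0.004,"ry":-0.012,"rz":0,"jaw":8.8},{"x":-0.1,"y":-0.9,"z":0.7,"rx":-0.004,"ry":-0.012,"rz":0,"jaw":8.8},{"x":-0.1,"y":-0.9,"z":0.7,"rx":-0.004,"ry":-0.012,"rz":0,"jaw":8.8},{"x":-0.1,"y":-0.9,"z":0.7,"rx":-0.004,"ry":-0.012,"rz":0,"jaw":8.8},{"x":-0.1,"y":-0.9,"z":0.7,"rx":-0.004,"ry":-0.012,"rz":0,"jaw":8.8}]'

```text
clock: 3.25
tool_pos: [0.4307, -0.2264, 0.2303]
eef_rot: [0.11, 0.967, -0.031, 0.228]
contact_force: [-0.1, 0.4, -0.5]
opening: 1.0
finger_force: 0.0
```

Call:
send_rows --motion '[{"x":-0.1,"y":-0.9,"z":0.7,"rx":-0.004,"ry":-0.012,"rz":0,"jaw":8.8},{"x":-0.1,"y":-0.9,"z":0.7,"rx":-0.004,"ry":-0.012,"rz":0,"jaw":8.8},{"x":-0.1,"y":-0.9,"z":0.7,"rx":-0.004,"ry":-0.012,"rz":0,"jaw":8.8},{"x":-0.1,"y":-0.9,"z":0.7,"rx":-0.004,"ry":-0.012,"rz":0,"jaw":8.8},{"x":-0.1,"y":-0.9,"z":0.7,"rx":-0.004,"ry":-0.012,"rz":0,"jaw":8.8}]'

```text
clock: 3.75
tool_pos: [0.4409, -0.275, 0.2017]
eef_rot: [0.107, 0.96, -0.025, 0.257]
contact_force: [-0.3, 0.4, -0.3]
opening: 0.995
finger_force: 0.0
```

Run:
```python
from h import *
s=snap('wrist','w2'); p,r=now(); print(get_state()['q'].round(2))
Rt=pose(-12.3,60); print(p,(r.inv()*Rt).as_rotvec())
i=s['img'];o=np.clip(255*(i/255.)**0.6,0,255).astype(np.uint8).copy()
cv2.imwrite('pics/w2v.png',o[:,:,::-1])
from math import *
x=np.array([cos(radians(-12.3)),sin(radians(-12.3)),0]);O=np.array([.494,-.296,.05])+.03*x;ax=-.5*x+[0,0,.866];y=np.array([-x[1],x[0],0]);e=np.cross(y,ax)
print(proj(s,[O+ax*.11,O+ax*.085]+[O+ax*h+y*a*.015+e*b*.015 for h in(.11,.042) for a in(1,-1) for b in(1,-1)]).round(0).tolist())
```

```text
[ 1.05  0.68 -0.75  2.35  2.33  0.39 -0.41]
[ 0.44034377 -0.27716433  0.20062225] [ 0.00132791 -0.0013336  -0.0104075 ]
[[305.0, 222.0], [306.0, 209.0], [328.0, 243.0], [328.0, 199.0], [282.0, 244.0], [280.0, 199.0], [326.0, 209.0], [326.0, 174.0], [290.0, 210.0], [289.0, 175.0]]
```

View pics/w2v.png

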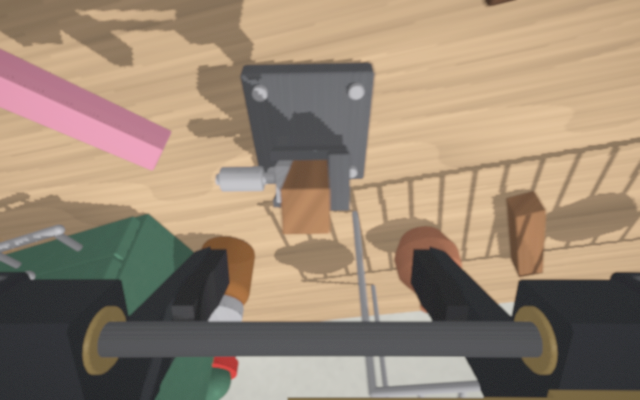

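The wrist view shows the stub between the jaws, columns 282–329, with its top end at about row 235. My model predicted row 243, so I measure it by mask and by a second view.

Run:
```python
from h import *
np.set_printoptions(precision=4,suppress=True)
def mask(s,box):
    h=cv2.cvtColor(s['img'],cv2.COLOR_RGB2HSV); m=cv2.inRange(h,(5,95,40),(18,255,255)); z=np.zeros_like(m); x0,y0,x1,y1=box; z[y0:y1,x0:x1]=m[y0:y1,x0:x1]
    c=max(cv2.findContours(z,cv2.RETR_EXTERNAL,cv2.CHAIN_APPROX_NONE)[0],key=cv2.contourArea); return c.reshape(-1,2)
s=load('w2'); c=mask(s,(275,150,340,245)); print('w2',c.min(0),c.max(0),cv2.minAreaRect(c))
g=cv2.cvtColor(s['img'],cv2.COLOR_RGB2GRAY); print(g[150:245:4,305])
for n,b in(('top0',(388,212,412,242)),('scene0',(252,240,280,266))):
    c=mask(load(n),b); print(n,c.min(0),c.max(0),cv2.boxPoints(cv2.minAreaRect(c)).tolist())
# far bottom edge of end face (image bottom) in w2 -> plus top-cam
```

```text
w2 [275 160] [339 244] ((307.0, 202.0), (84.0, 64.0), 90.0)
[ 35  40  39  43  42  42  42  43  44  46  91 103 106 107 106 101  97  94
  95  98 102 139 173  94]
top0 [392 215] [403 235] [[392.0, 235.0], [392.0, 215.0], [403.0, 215.0], [403.0, 235.0]]
scene0 [252 240] [279 265] [[252.0, 240.0], [279.0, 240.0], [279.0, 265.0], [252.0, 265.0]]
```

Run:
```python
from h import *
np.set_printoptions(precision=4,suppress=True)
t=load('top0');s=load('scene0');w=load('w2');w1=load('w1')
S=lambda p:np.array(p)/3.+[225,100]-0.33;T=lambda p:np.array(p)/3.+[185,105]-0.33
W=(w,(305.5,211.5))
for v in([W,(s,S((108,440)))],[W,(t,T((637,376)))],[W,(s,S((108,440))),(t,T((637,376)))],[W,(w1,(213,207))]): print(tri(v))
x=np.array([np.cos(np.radians(12.3)),-np.sin(np.radians(12.3)),0])
for d in(-.008,-.005,0):
  O=np.array([.494,-.296,.05])+(.03+d)*x; E=O-.055*x+[0,0,.0953]; print(d,E,proj(w,E),proj(t,E)*3-[554,314],proj(s,E)*3-[674,299])
# foot corners in w2 (top face z=.02)
print(onz(w,[(243,74),(373,70)],.02),'model near foot corners',np.array([.494,-.296,0])-.06*x+.055*np.array([[-x[1],x[0],0]]), np.array([.494,-.296,0])-.06*x-.055*np.array([[-x[1],x[0],0]]))
```

```text
(array([ 0.4613, -0.2885,  0.1439]), [np.float64(0.0003557667098727225), np.float64(0.00035576670987250803)])
(array([ 0.4648, -0.287 ,  0.1407]), [np.float64(0.00210604627290178), np.float64(0.002106046272901724)])
(array([ 0.4628, -0.2872,  0.1427]), [np.float64(0.0013277928023332128), np.float64(0.002445278609345175), np.float64(0.0034774880731273322)])
(array([ 0.4731, -0.2911,  0.1326]), [np.float64(0.0007792642197017566), np.float64(0.0007792642197016082)])
-0.008 [ 0.4618 -0.289   0.1453] [[304.2812 213.7011]] [[641.6726 379.0546]] [[108.2197 439.8634]]
-0.005 [ 0.4647 -0.2896  0.1453] [[304.4672 216.8327]] [[642.252  376.3542]] [[110.1858 441.604 ]]
0 [ 0.4696 -0.2907  0.1453] [[304.7688 221.9086]] [[643.2173 371.8551]] [[113.4698 444.5112]]
[[ 0.4246 -0.3333  0.02  ]
 [ 0.4444 -0.2309  0.02  ]] model near foot corners [[ 0.4471 -0.2295  0.    ]] [[ 0.4237 -0.337   0.    ]]
```

The stub's top end centre measures (0.462,-0.288,0.144), and the text's geometry gives about the same, so the grip point is (0.474,-0.290,0.122).

Run:
```python
from h import *
p,r=now()
Rt=pose(-12.3,60); G=[.474,-.290,.122]
p,r=plan(p,r,tgt(G,Rt,.085),Rt,2); plan(p,r,tgt(G,Rt),Rt,8)
```

```text
turn/row [ 0.001 -0.001 -0.005] over 2
   [ 0.42 -0.27  0.45]
   [ 0.42 -0.27  0.44]
turn/row [0. 0. 0.] over 8
   [0.   0.   1.06]
   [0.   0.   1.06]
   [0.   0.   1.06]
   [0.   0.   1.06]
   [0.   0.   1.06]
   [0.   0.   1.06]
   [0.   0.   1.06]
   [0.   0.   1.06]
```

Call:
send_rows --motion '[{"x":0.4,"y":-0.3,"z":0.4,"rx":0,"ry":0,"rz":-0.005,"jaw":8.8},{"x":0.4,"y":-0.3,"z":0.4,"rx":0,"ry":0,"rz":-0.005,"jaw":8.8},{"x":0,"y":0,"z":1.2,"rx":0,"ry":0,"rz":0,"jaw":8.8},{"x":0,"y":0,"z":1.2,"rx":0,"ry":0,"rz":0,"jaw":8.8},{"x":0,"y":0,"z":1.2,"rx":0,"ry":0,"rz":0,"jaw":8.8}]' --grip_force 55

```text
clock: 4.3
tool_pos: [0.4545, -0.2833, 0.1595]
eef_rot: [0.101, 0.961, -0.026, 0.257]
contact_force: [0.8, -0.5, 0.2]
opening: 0.997
finger_force: 0.0
```

Call:
send_rows --motion '[{"x":0,"y":0,"z":1.2,"rx":0,"ry":0,"rz":0,"jaw":8.8},{"x":0,"y":0,"z":1.2,"rx":0,"ry":0,"rz":0,"jaw":8.8},{"x":0,"y":0,"z":1.2,"rx":0,"ry":0,"rz":0,"jaw":8.8},{"x":0,"y":0,"z":1.2,"rx":0,"ry":0,"rz":0,"jaw":8.8},{"x":0,"y":0,"z":0,"rx":0,"ry":0,"rz":0,"jaw":8.8}]' --grip_force 55

```text
clock: 4.8
tool_pos: [0.4784, -0.2885, 0.117]
eef_rot: [0.102, 0.961, -0.026, 0.257]
contact_force: [-0.8, 0.5, 1.3]
opening: 0.997
finger_force: 0.0
```

Run:
```python
from h import *
p,r=now(); s=get_state()
Rt=pose(-12.3,60); G=np.array([.474,-.290,.122]); print(s['q'].round(2),s['contact_force'].round(1),'err in tool cm',(r.inv().apply(tgt(G,Rt)-p)*100).round(2),(r.inv()*Rt).as_rotvec().round(3))
```

```text
[ 1.01  0.91 -0.76  2.3   2.42  0.57 -0.41] [-0.8  0.5  1.3] err in tool cm [ 0.09 -0.24  0.17] [ 0.005 -0.001  0.002]
```

Call:
send_rows --motion '[{"x":0.1,"y":-0.2,"z":0.2,"rx":0,"ry":0,"rz":0,"jaw":8.8},{"x":0,"y":0,"z":0,"rx":0,"ry":0,"rz":0,"jaw":2},{"x":0,"y":0,"z":0,"rx":0,"ry":0,"rz":0,"jaw":2},{"x":0,"y":0,"z":0,"rx":0,"ry":0,"rz":0,"jaw":2},{"x":0,"y":0,"z":0,"rx":0,"ry":0,"rz":0,"jaw":2}]' --grip_force 55

```text
clock: 5.3
tool_pos: [0.4776, -0.2907, 0.1165]
eef_rot: [0.102, 0.961, -0.026, 0.258]
contact_force: [-0.0, -0.3, 0.1]
opening: 0.659
finger_force: 0.0
```

Call:
send_rows --motion '[{"x":0,"y":0,"z":0,"rx":0,"ry":0,"rz":0,"jaw":2},{"x":0,"y":0,"z":0,"rx":0,"ry":0,"rz":0,"jaw":2},{"x":0,"y":0,"z":0,"rx":0,"ry":0,"rz":0,"jaw":2},{"x":0,"y":0,"z":0,"rx":0,"ry":0,"rz":0,"jaw":2},{"x":0,"y":0,"z":0,"rx":0,"ry":0,"rz":0,"jaw":2}]' --grip_force 55

```text
clock: 5.8
tool_pos: [0.4776, -0.2905, 0.1163]
eef_rot: [0.101, 0.961, -0.026, 0.258]
contact_force: [0.0, -0.1, 0.6]
opening: 0.336
finger_force: 55.0
```

Gripped: 30 mm opening at 55 N with hardly any side force. Now I pull along the lean.

Call:
send_rows --motion '[{"x":0,"y":0,"z":-0.6,"rx":0,"ry":0,"rz":0,"jaw":2},{"x":0,"y":0,"z":-0.6,"rx":0,"ry":0,"rz":0,"jaw":2},{"x":0,"y":0,"z":-0.6,"rx":0,"ry":0,"rz":0,"jaw":2},{"x":0,"y":0,"z":-0.6,"rx":0,"ry":0,"rz":0,"jaw":2},{"x":0,"y":0,"z":-0.6,"rx":0,"ry":0,"rz":0,"jaw":2}]'

```text
clock: 6.3
tool_pos: [0.4625, -0.2873, 0.1427]
eef_rot: [0.102, 0.961, -0.026, 0.257]
contact_force: [2.9, -0.3, -6.1]
opening: 0.34
finger_force: 55.0
```

Call:
send_rows --motion '[{"x":0,"y":0,"z":-1,"rx":0,"ry":0,"rz":0,"jaw":2},{"x":0,"y":0,"z":-1,"rx":0,"ry":0,"rz":0,"jaw":2},{"x":0,"y":0,"z":-1,"rx":0,"ry":0,"rz":0,"jaw":2},{"x":0,"y":0,"z":-1,"rx":0,"ry":0,"rz":0,"jaw":2},{"x":0,"y":0,"z":-1,"rx":0,"ry":0,"rz":0,"jaw":2}]'

```text
clock: 6.8
tool_pos: [0.4378, -0.2824, 0.1865]
eef_rot: [0.102, 0.961, -0.027, 0.258]
contact_force: [0.2, 0.6, -0.7]
opening: 0.341
finger_force: 55.0
```

Run:
```python
from h import *
p,r=now(); s=get_state(); print(s['q'].round(2),s['opening'],p)
B=np.array([.444,.302,0]);a=np.radians(7.2);bx=np.array([np.cos(a),np.sin(a),0])
Rt=pose(7.2,60)
lower=B+.045*bx; ax=-.5*bx+[0,0,.866]; G=lower+[0,0,.055]+.085*ax; print('G',G)
p,r=plan(p,r,p+[0,0.0,.08],r,3)
p,r=plan(p,r,tgt(G,Rt)+[0,0,.09],Rt,20); plan(p,r,tgt(G,Rt),Rt,5)
```

```text
[ 1.07  0.72 -0.77  2.36  2.37  0.43 -0.4 ] 0.34082112623375854 [ 0.43781755 -0.28235002  0.18646802]
G [0.44648029 0.30231333 0.12861   ]
turn/row [0. 0. 0.] over 3
   [-1.33  0.   -2.31]
   [-1.33  0.   -2.31]
   [-1.33  0.   -2.31]
turn/row [-0.008  0.    -0.015] over 20
   [ 0.62  2.87 -0.03]
   [ 0.57  2.88 -0.01]
   [0.53 2.89 0.01]
   [0.49 2.9  0.04]
   [0.45 2.9  0.06]
   [0.4  2.91 0.09]
   [0.36 2.91 0.11]
   [0.32 2.92 0.14]
   [0.28 2.92 0.16]
   [0.23 2.92 0.18]
   [0.19 2.93 0.21]
   [0.15 2.93 0.23]
   [0.11 2.93 0.26]
   [0.06 2.93 0.28]
   [0.02 2.92 0.31]
   [-0.02  2.92  0.33]
   [-0.07  2.92  0.35]
   [-0.11  2.91  0.38]
   [-0.15  2.91  0.4 ]
   [-0.19  2.9   0.43]
turn/row [0. 0. 0.] over 5
   [0.9  0.   1.56]
   [0.9  0.   1.56]
   [0.9  0.   1.56]
   [0.9  0.   1.56]
   [0.9  0.   1.56]
```

The stub is free: force is back to zero and the opening still holds. Next I lift it and carry it to the bin.

Call:
send_rows --motion '[{"x":-1.3,"y":0,"z":-2.3,"rx":0,"ry":0,"rz":0,"jaw":2},{"x":-1.3,"y":0,"z":-2.3,"rx":0,"ry":0,"rz":0,"jaw":2},{"x":-1.3,"y":0,"z":-2.3,"rx":0,"ry":0,"rz":0,"jaw":2},{"x":0.6,"y":2.9,"z":0,"rx":-0.008,"ry":0,"rz":-0.015,"jaw":2},{"x":0.6,"y":2.9,"z":0,"rx":-0.008,"ry":0,"rz":-0.015,"jaw":2}]'

```text
clock: 7.3
tool_pos: [0.4391, -0.2241, 0.2606]
eef_rot: [0.086, 0.962, -0.024, 0.259]
contact_force: [0.4, 0.2, -1.6]
opening: 0.337
finger_force: 55.0
```

Call:
send_rows --motion '[{"x":0.5,"y":2.9,"z":0,"rx":-0.008,"ry":0,"rz":-0.015,"jaw":2},{"x":0.5,"y":2.9,"z":0,"rx":-0.008,"ry":0,"rz":-0.015,"jaw":2},{"x":0.4,"y":2.9,"z":0.1,"rx":-0.008,"ry":0,"rz":-0.015,"jaw":2},{"x":0.4,"y":2.9,"z":0.1,"rx":-0.008,"ry":0,"rz":-0.015,"jaw":2},{"x":0.4,"y":2.9,"z":0.1,"rx":-0.008,"ry":0,"rz":-0.015,"jaw":2}]'

```text
clock: 7.8
tool_pos: [0.442, -0.0764, 0.2456]
eef_rot: [0.044, 0.965, -0.013, 0.259]
contact_force: [0.6, 0.1, -1.1]
opening: 0.335
finger_force: 55.0
```

Call:
send_rows --motion '[{"x":0.3,"y":2.9,"z":0.1,"rx":-0.008,"ry":0,"rz":-0.015,"jaw":2},{"x":0.3,"y":2.9,"z":0.2,"rx":-0.008,"ry":0,"rz":-0.015,"jaw":2},{"x":0.2,"y":2.9,"z":0.2,"rx":-0.008,"ry":0,"rz":-0.015,"jaw":2},{"x":0.2,"y":2.9,"z":0.2,"rx":-0.008,"ry":0,"rz":-0.015,"jaw":2},{"x":0.2,"y":2.9,"z":0.2,"rx":-0.008,"ry":0,"rz":-0.015,"jaw":2}]'

```text
clock: 8.3
tool_pos: [0.4445, 0.0688, 0.2313]
eef_rot: [0.002, 0.966, -0.003, 0.259]
contact_force: [0.8, 0.2, -1.6]
opening: 0.336
finger_force: 55.0
```

```bash
cat >> h.py <<'E'
B=np.array([.444,.302,0]);bx=np.array([np.cos(np.radians(7.2)),np.sin(np.radians(7.2)),0])
E
python3 - <<'E'
from h import *
p,r=now(); s=get_state(); print(s['q'].round(2),s['opening'],p)
Rt=pose(7.2,60); G=np.array([.4465,.302,.1286])
p,r=plan(p,r,tgt(G,Rt)+[0,0,.09],Rt,10)
E
```

```text
[ 0.21  0.6  -0.99  2.54  1.88  0.82 -0.79] 0.3360012287459958 [0.44451679 0.06877909 0.23125312]
turn/row [-0.007 -0.    -0.011] over 10
   [0.05 2.34 0.18]
   [0.03 2.34 0.2 ]
   [0.   2.34 0.22]
   [-0.03  2.33  0.23]
   [-0.05  2.33  0.25]
   [-0.08  2.33  0.26]
   [-0.1   2.33  0.28]
   [-0.13  2.32  0.3 ]
   [-0.16  2.32  0.31]
   [-0.18  2.32  0.33]
```

Call:
send_rows --motion '[{"x":0,"y":2.3,"z":0.1,"rx":-0.007,"ry":0,"rz":-0.011,"jaw":2},{"x":0,"y":2.3,"z":0.1,"rx":-0.007,"ry":0,"rz":-0.011,"jaw":2},{"x":0,"y":2.3,"z":0.2,"rx":-0.007,"ry":0,"rz":-0.011,"jaw":2},{"x":0,"y":2.3,"z":0.2,"rx":-0.007,"ry":0,"rz":-0.011,"jaw":2},{"x":-0.1,"y":2.3,"z":0.2,"rx":-0.007,"ry":0,"rz":-0.011,"jaw":2}]'

```text
clock: 8.8
tool_pos: [0.4471, 0.1836, 0.2244]
eef_rot: [-0.029, 0.966, 0.007, 0.259]
contact_force: [0.2, 0.1, 0.2]
opening: 0.334
finger_force: 55.0
```

Call:
send_rows --motion '[{"x":-0.1,"y":2.3,"z":0.2,"rx":-0.007,"ry":0,"rz":-0.011,"jaw":2},{"x":-0.1,"y":2.3,"z":0.2,"rx":-0.007,"ry":0,"rz":-0.011,"jaw":2},{"x":-0.1,"y":2.3,"z":0.3,"rx":-0.007,"ry":0,"rz":-0.011,"jaw":2},{"x":-0.2,"y":2.3,"z":0.3,"rx":-0.007,"ry":0,"rz":-0.011,"jaw":2},{"x":-0.2,"y":2.3,"z":0.3,"rx":-0.007,"ry":0,"rz":-0.011,"jaw":2}]'

```text
clock: 9.3
tool_pos: [0.4501, 0.2991, 0.2166]
eef_rot: [-0.06, 0.964, 0.016, 0.258]
contact_force: [0.5, -0.0, -0.6]
opening: 0.335
finger_force: 55.0
```

Run:
```python
from h import *
p,r=now(); s=get_state(); print(s['q'].round(2),s['opening'],p)
Rt=pose(7.2,60); G=np.array([.4465,.302,.1286])
p,r=plan(p,r,tgt(G,Rt),Rt,8)
```

```text
[-0.28  0.73 -0.97  2.25  1.63  0.97 -0.73] 0.33541907489982953 [0.4500529  0.29913427 0.21657508]
turn/row [ 0. -0. -0.] over 8
   [0.58 0.04 1.03]
   [0.58 0.04 1.03]
   [0.58 0.04 1.03]
   [0.58 0.04 1.03]
   [0.58 0.04 1.03]
   [0.58 0.04 1.03]
   [0.58 0.04 1.03]
   [0.58 0.04 1.03]
```

Call:
send_rows --motion '[{"x":0.6,"y":0,"z":1.0,"rx":0,"ry":0,"rz":0,"jaw":2},{"x":0.6,"y":0,"z":1.0,"rx":0,"ry":0,"rz":0,"jaw":2},{"x":0.6,"y":0.1,"z":1.0,"rx":0,"ry":0,"rz":0,"jaw":2},{"x":0.6,"y":0.1,"z":1.0,"rx":0,"ry":0,"rz":0,"jaw":2},{"x":0.6,"y":0.1,"z":1.0,"rx":0,"ry":0,"rz":0,"jaw":2}]'

```text
clock: 9.8
tool_pos: [0.4489, 0.3012, 0.1579]
eef_rot: [-0.059, 0.964, 0.017, 0.258]
contact_force: [0.1, -0.2, -1.4]
opening: 0.339
finger_force: 55.0
```

Call:
send_rows --motion '[{"x":0.6,"y":0,"z":1.0,"rx":0,"ry":0,"rz":0,"jaw":2},{"x":0.6,"y":0,"z":1.0,"rx":0,"ry":0,"rz":0,"jaw":2},{"x":0.6,"y":0,"z":1.0,"rx":0,"ry":0,"rz":0,"jaw":2},{"x":0,"y":0,"z":0,"rx":0,"ry":0,"rz":0,"jaw":2},{"x":0,"y":0,"z":0,"rx":0,"ry":0,"rz":0,"jaw":8.8}]'

```text
clock: 10.3
tool_pos: [0.4481, 0.3013, 0.1226]
eef_rot: [-0.06, 0.964, 0.016, 0.258]
contact_force: [-0.4, -0.8, 0.7]
opening: 0.403
finger_force: 0.0
```

Call:
send_rows --motion '[{"x":0,"y":0,"z":0,"rx":0,"ry":0,"rz":0,"jaw":8.8},{"x":0,"y":0,"z":0,"rx":0,"ry":0,"rz":0,"jaw":8.8},{"x":0,"y":0,"z":0,"rx":0,"ry":0,"rz":0,"jaw":8.8},{"x":0,"y":0,"z":0,"rx":0,"ry":0,"rz":0,"jaw":8.8},{"x":0,"y":0,"z":0,"rx":0,"ry":0,"rz":0,"jaw":8.8}]'

```text
clock: 10.8
tool_pos: [0.4483, 0.3013, 0.1231]
eef_rot: [-0.06, 0.964, 0.016, 0.258]
contact_force: [0.2, 0.6, 0.0]
opening: 0.858
finger_force: 0.0
```

Call:
send_rows --motion '[{"x":0,"y":0,"z":-2,"rx":0,"ry":0,"rz":0,"jaw":8.8},{"x":0,"y":0,"z":-2,"rx":0,"ry":0,"rz":0,"jaw":8.8},{"x":0,"y":0,"z":-2,"rx":0,"ry":0,"rz":0,"jaw":8.8},{"x":0,"y":0,"z":-2,"rx":0,"ry":0,"rz":0,"jaw":8.8},{"x":0,"y":0,"z":-2,"rx":0,"ry":0,"rz":0,"jaw":8.8}]'

```text
clock: 11.3
tool_pos: [0.3981, 0.2949, 0.2102]
eef_rot: [-0.06, 0.964, 0.016, 0.258]
contact_force: [0.2, 0.1, -0.1]
opening: 1.0
finger_force: 0.0
```

Run:
```python
from h import *
p,r=now(); s=get_state(); print(s['q'].round(2),s['opening'],p)
a=snap('wrist','w3')['img']; b=snap('scene','s3')['img']
g=lambda i:np.clip(255*(i/255.)**0.6,0,255).astype(np.uint8)
b=cv2.resize(b[90:190,280:400],(480,400),interpolation=cv2.INTER_CUBIC)
cv2.imwrite('pics/v3.png',np.hstack([g(cv2.resize(a,(320,200)))[:, :],g(cv2.resize(b,(240,200)))])[:,:,::-1])
th=45
Rt=pose(14.7,th)
near=np.array([.6454,-.080,.016]);d=np.array([np.cos(np.radians(14.7)),np.sin(np.radians(14.7)),0])
G=near+.028*d; print(G,tgt(G,Rt,.15))
p,r=plan(p,r,[.46,.10,.26],r,7)
p,r=plan(p,r,[.50,-.11,.20],Rt,10)
```

```text
[-0.36  0.73 -1.01  2.37  1.64  1.03 -0.91] 0.9998338340847546 [0.39809704 0.29494912 0.21019406]
[ 0.6724835  -0.07289478  0.016     ] [ 0.57536095 -0.0983744   0.11640916]
turn/row [0. 0. 0.] over 7
   [-0.82 -2.87 -0.35]
   [-0.82 -2.87 -0.35]
   [-0.82 -2.87 -0.35]
   [-0.82 -2.87 -0.35]
   [-0.82 -2.87 -0.35]
   [-0.82 -2.87 -0.35]
   [-0.82 -2.87 -0.35]
turn/row [-0.008 -0.026 -0.011] over 10
   [ 0.18 -2.13  0.59]
   [ 0.22 -2.14  0.56]
   [ 0.26 -2.14  0.54]
   [ 0.29 -2.14  0.52]
   [ 0.33 -2.14  0.49]
   [ 0.36 -2.14  0.47]
   [ 0.4  -2.14  0.44]
   [ 0.43 -2.14  0.41]
   [ 0.46 -2.14  0.38]
   [ 0.5  -2.14  0.35]
```

View pics/v3.png

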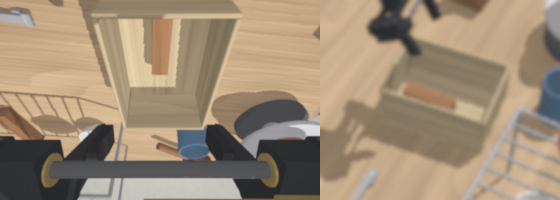

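The wrist half shows the stub lying flat in the bin at (160,45), and the scene half agrees at (430,95). Next is the batten.

Run:
```python
from h import *
p,r=now()
p,r=plan(p,r,[.50,.12,.25],r,5)
p,r=plan(p,r,[.545,-.11,.17],pose(11,45),10)
```

```text
turn/row [0. 0. 0.] over 5
   [-1.76 -3.75  0.12]
   [-1.76 -3.75  0.12]
   [-1.76 -3.75  0.12]
   [-1.76 -3.75  0.12]
   [-1.76 -3.75  0.12]
turn/row [-0.004 -0.026 -0.005] over 10
   [ 0.26 -2.34  0.77]
   [ 0.29 -2.34  0.75]
   [ 0.33 -2.34  0.73]
   [ 0.36 -2.34  0.71]
   [ 0.39 -2.34  0.7 ]
   [ 0.42 -2.35  0.68]
   [ 0.45 -2.35  0.66]
   [ 0.48 -2.35  0.64]
   [ 0.51 -2.34  0.61]
   [ 0.54 -2.34  0.59]
```

Call:
send_rows --motion '[{"x":-1.8,"y":-3.75,"z":0.1,"rx":0,"ry":0,"rz":0,"jaw":6},{"x":-1.8,"y":-3.75,"z":0.1,"rx":0,"ry":0,"rz":0,"jaw":6},{"x":-1.8,"y":-3.75,"z":0.1,"rx":0,"ry":0,"rz":0,"jaw":6},{"x":-1.8,"y":-3.75,"z":0.1,"rx":0,"ry":0,"rz":0,"jaw":6},{"x":-1.8,"y":-3.75,"z":0.1,"rx":0,"ry":0,"rz":0,"jaw":6}]'

```text
clock: 11.9
tool_pos: [0.5025, 0.1167, 0.2494]
eef_rot: [-0.059, 0.964, 0.016, 0.258]
contact_force: [0.0, 1.0, -0.8]
opening: 0.679
finger_force: 0.0
```

Call:
send_rows --motion '[{"x":0.3,"y":-2.3,"z":0.8,"rx":-0.004,"ry":-0.026,"rz":-0.005,"jaw":6},{"x":0.3,"y":-2.3,"z":0.8,"rx":-0.004,"ry":-0.026,"rz":-0.005,"jaw":6},{"x":0.3,"y":-2.3,"z":0.7,"rx":-0.004,"ry":-0.026,"rz":-0.005,"jaw":6},{"x":0.4,"y":-2.3,"z":0.7,"rx":-0.004,"ry":-0.026,"rz":-0.005,"jaw":6},{"x":0.4,"y":-2.3,"z":0.7,"rx":-0.004,"ry":-0.026,"rz":-0.005,"jaw":6}]'

```text
clock: 12.4
tool_pos: [0.5233, 0.0046, 0.2083]
eef_rot: [-0.073, 0.944, 0.027, 0.32]
contact_force: [0.3, 0.1, -0.2]
opening: 0.684
finger_force: 0.0
```

Call:
send_rows --motion '[{"x":0.4,"y":-2.3,"z":0.7,"rx":-0.004,"ry":-0.026,"rz":-0.005,"jaw":6},{"x":0.4,"y":-2.3,"z":0.7,"rx":-0.004,"ry":-0.026,"rz":-0.005,"jaw":6},{"x":0.5,"y":-2.3,"z":0.6,"rx":-0.004,"ry":-0.026,"rz":-0.005,"jaw":6},{"x":0.5,"y":-2.3,"z":0.6,"rx":-0.004,"ry":-0.026,"rz":-0.005,"jaw":6},{"x":0.5,"y":-2.3,"z":0.6,"rx":-0.004,"ry":-0.026,"rz":-0.005,"jaw":6}]'

```text
clock: 12.9
tool_pos: [0.5455, -0.1082, 0.1682]
eef_rot: [-0.086, 0.92, 0.037, 0.38]
contact_force: [0.8, -0.1, 0.7]
opening: 0.68
finger_force: 0.0
```

Run:
```python
from h import *
np.set_printoptions(precision=3,suppress=True)
p,r=now(); s=get_state(); print(s['q'].round(2),s['opening'],p,(r.inv()*pose(11,45)).as_rotvec())
w=snap('wrist','w4'); i=w['img'];o=np.clip(255*(i/255.)**0.6,0,255).astype(np.uint8)
cv2.imwrite('pics/w4v.png',o[:,:,::-1])
d=np.array([np.cos(np.radians(14.7)),np.sin(np.radians(14.7)),0]);e=np.array([-d[1],d[0],0]);n=np.array([.6454,-.080,0])
print(proj(w,[n+e*a+[0,0,z]+d*k for k in(0,.15) for a in(.016,-.016) for z in(0,.032)]).round(0).tolist(),proj(w,[[.71,-.1825,0],[.71,-.1825,.112]]))
```

```text
[ 0.85  0.98 -0.98  2.45  2.71  0.83 -0.49] 0.6801030888855071 [ 0.545 -0.108  0.168] [-0.001 -0.002 -0.006]
[[346.0, 129.0], [347.0, 157.0], [312.0, 130.0], [312.0, 158.0], [346.0, 202.0], [347.0, 224.0], [322.0, 203.0], [322.0, 224.0]] [[221.91  157.003]
 [205.965 258.372]]
```

View pics/w4v.png

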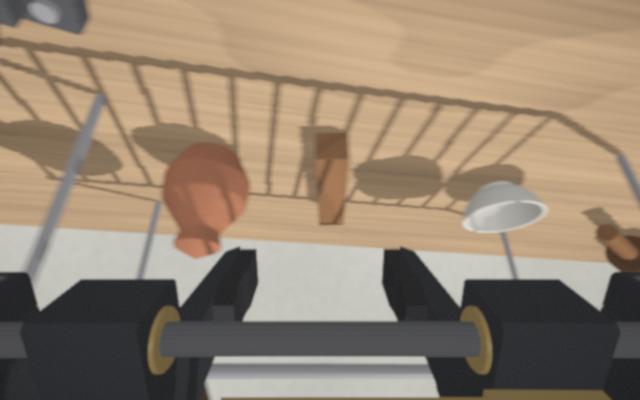

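The wrist view shows the batten's near end at columns 315–347, rows 132–158, and its far end at row 224, matching the prediction within 3 px. The gourd at (206,190) is farther off than I assumed. I check the near end and the final grasp offsets.

Run:
```python
from h import *
np.set_printoptions(precision=4,suppress=True)
w=load('w4');s=load('scene0');t=load('top0')
print(onz(w,[(331,132)],0),onz(w,[(331,158)],.032),onz(w,[(331.5,224)],.032))
print('tri near top edge mid',tri([(w,(331,158)),(t,np.array((446,222))/3+[184.67,104.67])]),tri([(w,(331,158)),(s,np.array((354.5,412))/3+[224.67,99.67])]))
p,r=now(); G=np.array([.667,-.0745,.025]);Rt=pose(11,45)
p,r=plan(p,r,tgt(G,Rt,.10),Rt,5); plan(p,r,tgt(G,Rt),Rt,10)
```

```text
[[ 0.6485 -0.0771  0.    ]] [[ 0.646  -0.0783  0.032 ]] [[ 0.791  -0.0458  0.032 ]]
tri near top edge mid (array([ 0.645 , -0.0794,  0.0329]), [np.float64(0.0008919947189159331), np.float64(0.0008919947189159059)]) (array([ 0.6512, -0.0786,  0.0275]), [np.float64(0.0017605454373465048), np.float64(0.001760545437346476)])
turn/row [-0.002 -0.001 -0.002] over 5
   [0.18 0.32 1.95]
   [0.18 0.32 1.95]
   [0.18 0.31 1.95]
   [0.18 0.31 1.95]
   [0.18 0.31 1.95]
turn/row [0. 0. 0.] over 10
   [-0.  0.  1.]
   [-0.  0.  1.]
   [-0.  0.  1.]
   [-0.  0.  1.]
   [-0.  0.  1.]
   [-0.  0.  1.]
   [-0.  0.  1.]
   [-0.  0.  1.]
   [-0.  0.  1.]
   [-0.  0.  1.]
```

Call:
send_rows --motion '[{"x":0.2,"y":0.3,"z":1.95,"rx":-0.002,"ry":-0.001,"rz":-0.002,"jaw":6},{"x":0.2,"y":0.3,"z":1.95,"rx":-0.002,"ry":-0.001,"rz":-0.002,"jaw":6},{"x":0.2,"y":0.3,"z":1.95,"rx":0,"ry":0,"rz":-0.002,"jaw":6},{"x":0.2,"y":0.3,"z":1.95,"rx":0,"ry":0,"rz":-0.002,"jaw":6},{"x":0.2,"y":0.3,"z":1.95,"rx":0,"ry":0,"rz":-0.002,"jaw":6}]'

```text
clock: 13.45
tool_pos: [0.6036, -0.0801, 0.0919]
eef_rot: [-0.091, 0.92, 0.037, 0.38]
contact_force: [-0.0, 1.0, -0.6]
opening: 0.681
finger_force: 0.0
```

Call:
send_rows --motion '[{"x":0,"y":0,"z":1,"rx":0,"ry":0,"rz":0,"jaw":6},{"x":0,"y":0,"z":1,"rx":0,"ry":0,"rz":0,"jaw":6},{"x":0,"y":0,"z":1,"rx":0,"ry":0,"rz":0,"jaw":6},{"x":0,"y":0,"z":1,"rx":0,"ry":0,"rz":0,"jaw":6},{"x":0,"y":0,"z":1,"rx":0,"ry":0,"rz":0,"jaw":6}]'

```text
clock: 13.95
tool_pos: [0.6385, -0.0736, 0.058]
eef_rot: [-0.091, 0.919, 0.037, 0.381]
contact_force: [0.4, -0.3, -0.1]
opening: 0.679
finger_force: 0.0
```

Run:
```python
from h import *
s=get_state(); print(s['q'].round(2),s['opening'],s['contact_force'])
p,r=now(); G=np.array([.667,-.0745,.025]);Rt=pose(11,45)
plan(p,r,tgt(G,Rt),Rt,1)
```

```text
[ 0.69  1.23 -0.89  2.22  2.76  0.89 -0.43] 0.6791131926107787 [ 0.38347752 -0.32756508 -0.07759681]
turn/row [0.002 0.    0.005] over 1
   [ 0.37 -0.64  5.1 ]
```

Call:
send_rows --motion '[{"x":0.1,"y":-0.3,"z":0.5,"rx":0,"ry":0,"rz":0.002,"jaw":6},{"x":0.1,"y":-0.3,"z":0.5,"rx":0,"ry":0,"rz":0.002,"jaw":6},{"x":0.1,"y":0,"z":1,"rx":0,"ry":0,"rz":0,"jaw":6},{"x":0,"y":0,"z":1,"rx":0,"ry":0,"rz":0,"jaw":6},{"x":0,"y":0,"z":1,"rx":0,"ry":0,"rz":0,"jaw":6}]'

```text
clock: 14.45
tool_pos: [0.6653, -0.0741, 0.0272]
eef_rot: [-0.09, 0.92, 0.037, 0.381]
contact_force: [-0.2, -0.6, 0.5]
opening: 0.685
finger_force: 0.0
```

Call:
send_rows --motion '[{"x":0,"y":0,"z":1,"rx":0,"ry":0,"rz":0,"jaw":6},{"x":0,"y":0,"z":0,"rx":0,"ry":0,"rz":0,"jaw":6},{"x":0,"y":0,"z":0,"rx":0,"ry":0,"rz":0,"jaw":2},{"x":0,"y":0,"z":0,"rx":0,"ry":0,"rz":0,"jaw":2},{"x":0,"y":0,"z":0,"rx":0,"ry":0,"rz":0,"jaw":2}]' --grip_force 50

```text
clock: 14.95
tool_pos: [0.6715, -0.0728, 0.021]
eef_rot: [-0.09, 0.92, 0.038, 0.381]
contact_force: [-0.3, 0.5, -0.1]
opening: 0.428
finger_force: 0.2
```

Call:
send_rows --motion '[{"x":0,"y":0,"z":0,"rx":0,"ry":0,"rz":0,"jaw":2},{"x":0,"y":0,"z":0,"rx":0,"ry":0,"rz":0,"jaw":2},{"x":0,"y":0,"z":0,"rx":0,"ry":0,"rz":0,"jaw":2},{"x":0,"y":0,"z":0,"rx":0,"ry":0,"rz":0,"jaw":2},{"x":0,"y":0,"z":0,"rx":0,"ry":0,"rz":0,"jaw":2}]' --grip_force 50

```text
clock: 15.45
tool_pos: [0.6716, -0.0727, 0.021]
eef_rot: [-0.09, 0.919, 0.038, 0.381]
contact_force: [-2.4, 0.0, 4.2]
opening: 0.359
finger_force: 49.5
```

Run:
```python
from h import *
s=get_state(); print(s['q'].round(2),s['opening'],s['contact_force'])
p,r=now(); print(p)
p,r=plan(p,r,p+[0,0,.02],r,2)
p,r=plan(p,r,p+[-.15,-.029,.03],r,8)
```

```text
[ 0.66  1.3  -0.86  2.11  2.79  0.84 -0.4 ] 0.35930853087279974 [-2.36575413  0.04586758  4.24362746]
[ 0.67163131 -0.07270275  0.02101149]
turn/row [0. 0. 0.] over 2
   [-0.71  0.   -0.71]
   [-0.71  0.   -0.71]
turn/row [0. 0. 0.] over 8
   [ 1.09  0.01 -1.62]
   [ 1.09  0.01 -1.62]
   [ 1.09  0.01 -1.62]
   [ 1.09  0.01 -1.62]
   [ 1.09  0.01 -1.62]
   [ 1.09  0.01 -1.62]
   [ 1.09  0.01 -1.62]
   [ 1.09  0.01 -1.62]
```

Call:
send_rows --motion '[{"x":-0.7,"y":0,"z":-0.7,"rx":0,"ry":0,"rz":0,"jaw":2},{"x":-0.7,"y":0,"z":-0.7,"rx":0,"ry":0,"rz":0,"jaw":2},{"x":1.1,"y":0,"z":-1.6,"rx":0,"ry":0,"rz":0,"jaw":2},{"x":1.1,"y":0,"z":-1.6,"rx":0,"ry":0,"rz":0,"jaw":2},{"x":1.1,"y":0,"z":-1.6,"rx":0,"ry":0,"rz":0,"jaw":2}]'

```text
clock: 15.95
tool_pos: [0.6153, -0.0843, 0.0523]
eef_rot: [-0.09, 0.919, 0.037, 0.381]
contact_force: [-0.3, -0.0, -1.5]
opening: 0.359
finger_force: 49.5
```

Call:
send_rows --motion '[{"x":1.1,"y":0,"z":-1.6,"rx":0,"ry":0,"rz":0,"jaw":2},{"x":1.1,"y":0,"z":-1.6,"rx":0,"ry":0,"rz":0,"jaw":2},{"x":1.1,"y":0,"z":-1.6,"rx":0,"ry":0,"rz":0,"jaw":2},{"x":1.1,"y":0,"z":-1.6,"rx":0,"ry":0,"rz":0,"jaw":2},{"x":1.1,"y":0,"z":-1.6,"rx":0,"ry":0,"rz":0,"jaw":2}]'

```text
clock: 16.45
tool_pos: [0.5216, -0.1029, 0.0698]
eef_rot: [-0.09, 0.919, 0.037, 0.381]
contact_force: [-0.1, 0.5, -2.2]
opening: 0.364
finger_force: 49.5
```

Run:
```python
from h import *
s=get_state(); print(s['q'].round(2),s['opening'],s['contact_force'])
p,r=now(); print(p)
w=snap('wrist','w5')
# batten: grasp ~20 mm from near end -> middle 55 mm ahead
G=B-.055*bx; Rt=pose(7.2,60)
p,r=plan(p,r,p+[-.04,-.007,.04],r,3)
p,r=plan(p,r,[p[0],p[1],.22],r,4)
p,r=plan(p,r,tgt(G,Rt)+[0,0,.21],Rt,15)
```

```text
[ 0.82  1.27 -0.9   2.52  2.87  1.12 -0.46] 0.3636398761231035 [-0.09922788  0.47638918 -2.19816464]
[ 0.52158428 -0.10288763  0.06980963]
turn/row [0. 0. 0.] over 3
   [ 0.01  0.03 -1.9 ]
   [ 0.01  0.03 -1.9 ]
   [ 0.01  0.03 -1.9 ]
turn/row [0. 0. 0.] over 4
   [-1.95 -0.   -1.95]
   [-1.95 -0.   -1.95]
   [-1.95 -0.   -1.95]
   [-1.95 -0.   -1.95]
turn/row [0.003 0.017 0.004] over 15
   [0.12 2.77 0.04]
   [0.13 2.77 0.03]
   [0.14 2.77 0.03]
   [0.15 2.76 0.02]
   [0.16 2.76 0.02]
   [0.17 2.76 0.01]
   [0.18 2.76 0.01]
   [0.19 2.76 0.  ]
   [0.2  2.76 0.  ]
   [ 0.21  2.76 -0.  ]
   [ 0.22  2.76 -0.01]
   [ 0.23  2.76 -0.01]
   [ 0.24  2.76 -0.01]
   [ 0.25  2.76 -0.02]
   [ 0.26  2.76 -0.02]
```

The tip is still about 12 mm under the rack and the elbow is nearly folded. Pitching the hand up toward vertical while rising and retreating frees it.

Run:
```python
from h import *
p,r=now(); plan(p,r,p+[-.035,-.005,.04],pose(11,66),10)
```

```text
turn/row [0.    0.036 0.   ] over 10
   [-0.03  0.02 -0.53]
   [-0.01  0.02 -0.53]
   [ 0.01  0.02 -0.53]
   [ 0.03  0.02 -0.53]
   [ 0.05  0.02 -0.53]
   [ 0.07  0.02 -0.53]
   [ 0.08  0.02 -0.53]
   [ 0.1   0.02 -0.52]
   [ 0.12  0.02 -0.52]
   [ 0.14  0.02 -0.51]
```

Call:
send_rows --motion '[{"x":0,"y":0,"z":-0.5,"rx":0,"ry":0.036,"rz":0,"jaw":2},{"x":0,"y":0,"z":-0.5,"rx":0,"ry":0.036,"rz":0,"jaw":2},{"x":0,"y":0,"z":-0.5,"rx":0,"ry":0.036,"rz":0,"jaw":2},{"x":0,"y":0,"z":-0.5,"rx":0,"ry":0.036,"rz":0,"jaw":2},{"x":0,"y":0,"z":-0.5,"rx":0,"ry":0.036,"rz":0,"jaw":2}]'

```text
clock: 17.0
tool_pos: [0.5065, -0.1055, 0.0887]
eef_rot: [-0.093, 0.95, 0.029, 0.297]
contact_force: [1.3, -0.4, -0.8]
opening: 0.356
finger_force: 49.5
```

Call:
send_rows --motion '[{"x":0.1,"y":0,"z":-0.5,"rx":0,"ry":0.036,"rz":0,"jaw":2},{"x":0.1,"y":0,"z":-0.5,"rx":0,"ry":0.036,"rz":0,"jaw":2},{"x":0.1,"y":0,"z":-0.5,"rx":0,"ry":0.036,"rz":0,"jaw":2},{"x":0.1,"y":0,"z":-0.5,"rx":0,"ry":0.036,"rz":0,"jaw":2},{"x":0.1,"y":0,"z":-0.5,"rx":0,"ry":0.036,"rz":0,"jaw":2}]'

```text
clock: 17.5
tool_pos: [0.4899, -0.1085, 0.1079]
eef_rot: [-0.095, 0.973, 0.021, 0.21]
contact_force: [-0.4, -0.1, -1.5]
opening: 0.36
finger_force: 49.5
```

Run:
```python
from h import *
s=get_state(); print(s['q'].round(2),s['opening'],s['contact_force'])
p,r=now(); print(p,(r.inv()*pose(11,66)).as_rotvec())
tip=p+.127*np.array([np.cos(.19)*np.cos(.37),np.sin(.19)*np.cos(.37),-np.sin(.37)]);print('tip',tip)
w=snap('wrist','w6'); i=w['img'];o=np.clip(255*(i/255.)**0.6,0,255).astype(np.uint8); cv2.imwrite('pics/w6v.png',o[:,:,::-1])
p,r=plan(p,r,p+[-.04,0,.03],r,3)
p,r=plan(p,r,[p[0],p[1],.25],r,4)
G=B-.052*bx; Rt=pose(7.2,66)
p,r=plan(p,r,tgt(G,Rt)+[0,0,.24],Rt,15)
```

```text
[ 0.67  0.88 -0.72  2.38  2.4   0.52 -0.36] 0.36011798909667714 [-0.44149982 -0.05307141 -1.4871611 ]
[ 0.4899041  -0.10847583  0.10790518] [0.00185339 0.00692008 0.00219333]
tip [ 0.60617887 -0.08611389  0.06198002]
turn/row [0. 0. 0.] over 3
   [ 0.78  0.26 -1.45]
   [ 0.78  0.26 -1.45]
   [ 0.78  0.26 -1.45]
turn/row [0. 0. 0.] over 4
   [-1.16  0.   -2.55]
   [-1.16  0.   -2.55]
   [-1.16  0.   -2.55]
   [-1.16  0.   -2.55]
turn/row [0.002 0.    0.004] over 15
   [-0.1   2.71  0.18]
   [-0.09  2.72  0.17]
   [-0.08  2.72  0.17]
   [-0.07  2.72  0.16]
   [-0.06  2.72  0.15]
   [-0.05  2.72  0.15]
   [-0.04  2.72  0.14]
   [-0.02  2.72  0.14]
   [-0.01  2.72  0.13]
   [-0.    2.72  0.13]
   [0.01 2.72 0.12]
   [0.02 2.72 0.12]
   [0.03 2.72 0.11]
   [0.04 2.72 0.11]
   [0.05 2.72 0.1 ]
```

Call:
send_rows --motion '[{"x":0.8,"y":0.2,"z":-1.4,"rx":0,"ry":0,"rz":0,"jaw":2},{"x":0.8,"y":0.2,"z":-1.4,"rx":0,"ry":0,"rz":0,"jaw":2},{"x":0.8,"y":0.2,"z":-1.4,"rx":0,"ry":0,"rz":0,"jaw":2},{"x":-1.2,"y":0,"z":-2.5,"rx":0,"ry":0,"rz":0,"jaw":2},{"x":-1.2,"y":0,"z":-2.5,"rx":0,"ry":0,"rz":0,"jaw":2}]'

```text
clock: 18.05
tool_pos: [0.4497, -0.1099, 0.191]
eef_rot: [-0.095, 0.973, 0.022, 0.209]
contact_force: [0.3, -0.4, -2.4]
opening: 0.359
finger_force: 49.5
```

Call:
send_rows --motion '[{"x":-1.2,"y":0,"z":-2.5,"rx":0,"ry":0,"rz":0,"jaw":2},{"x":-1.2,"y":0,"z":-2.5,"rx":0,"ry":0,"rz":0,"jaw":2},{"x":0,"y":2.7,"z":0.2,"rx":0.002,"ry":0,"rz":0.004,"jaw":2},{"x":0,"y":2.7,"z":0.2,"rx":0.002,"ry":0,"rz":0.004,"jaw":2},{"x":0,"y":2.7,"z":0.2,"rx":0.002,"ry":0,"rz":0.004,"jaw":2}]'

```text
clock: 18.55
tool_pos: [0.4387, -0.0295, 0.2413]
eef_rot: [-0.088, 0.973, 0.019, 0.211]
contact_force: [-0.1, -0.1, -1.7]
opening: 0.358
finger_force: 49.5
```

Call:
send_rows --motion '[{"x":0,"y":2.7,"z":0.2,"rx":0.002,"ry":0,"rz":0.004,"jaw":2},{"x":0,"y":2.7,"z":0.2,"rx":0.002,"ry":0,"rz":0.004,"jaw":2},{"x":0,"y":2.7,"z":0.1,"rx":0.002,"ry":0,"rz":0.004,"jaw":2},{"x":0,"y":2.7,"z":0.1,"rx":0.002,"ry":0,"rz":0.004,"jaw":2},{"x":0,"y":2.7,"z":0.1,"rx":0.002,"ry":0,"rz":0.004,"jaw":2}]'

```text
clock: 19.05
tool_pos: [0.4182, 0.1044, 0.2344]
eef_rot: [-0.078, 0.974, 0.016, 0.211]
contact_force: [1.4, 0.0, -1.0]
opening: 0.358
finger_force: 49.5
```

Run:
```python
from h import *
s=get_state(); print(s['q'].round(2),s['opening'],s['contact_force'])
p,r=now(); print(p)
G=B-.052*bx; Rt=pose(7.2,66)
p,r=plan(p,r,tgt(G,Rt)+[0,0,.24],Rt,10)
```

```text
[ 0.09  0.5  -0.79  2.5   1.84  0.53 -0.61] 0.35824978985808875 [ 1.37616744e+00  1.71516756e-04 -1.03068535e+00]
[0.41818792 0.10439518 0.23441545]
turn/row [0.001 0.001 0.003] over 10
   [-0.07  1.93  0.05]
   [-0.06  1.93  0.05]
   [-0.06  1.93  0.04]
   [-0.05  1.93  0.04]
   [-0.04  1.93  0.04]
   [-0.04  1.93  0.04]
   [-0.03  1.93  0.03]
   [-0.03  1.93  0.03]
   [-0.02  1.93  0.03]
   [-0.01  1.93  0.02]
```

Call:
send_rows --motion '[{"x":-0.1,"y":1.9,"z":0,"rx":0.001,"ry":0.001,"rz":0.003,"jaw":2},{"x":-0.1,"y":1.9,"z":0,"rx":0.001,"ry":0.001,"rz":0.003,"jaw":2},{"x":-0.1,"y":1.9,"z":0,"rx":0.001,"ry":0.001,"rz":0.003,"jaw":2},{"x":0,"y":1.9,"z":0,"rx":0.001,"ry":0.001,"rz":0.003,"jaw":2},{"x":0,"y":1.9,"z":0,"rx":0.001,"ry":0.001,"rz":0.003,"jaw":2}]'

```text
clock: 19.55
tool_pos: [0.4066, 0.1984, 0.2357]
eef_rot: [-0.07, 0.975, 0.015, 0.208]
contact_force: [0.8, -0.1, -1.6]
opening: 0.356
finger_force: 49.5
```

Call:
send_rows --motion '[{"x":0,"y":1.9,"z":0,"rx":0.001,"ry":0.001,"rz":0.003,"jaw":2},{"x":0,"y":1.9,"z":0,"rx":0.001,"ry":0.001,"rz":0.003,"jaw":2},{"x":0,"y":1.9,"z":0,"rx":0.001,"ry":0.001,"rz":0.003,"jaw":2},{"x":0,"y":1.9,"z":0,"rx":0.001,"ry":0.001,"rz":0.003,"jaw":2},{"x":0,"y":2.1,"z":0,"rx":0.001,"ry":0.001,"rz":0.003,"jaw":2}]'

```text
clock: 20.05
tool_pos: [0.3934, 0.2941, 0.2358]
eef_rot: [-0.062, 0.977, 0.014, 0.206]
contact_force: [0.1, 0.4, -1.7]
opening: 0.358
finger_force: 49.5
```

Run:
```python
from h import *
s=get_state(); print(s['q'].round(2),s['opening'],s['contact_force'])
p,r=now(); print(p)
w=snap('scene','s7')['img'][60:210,260:420]; v=snap('top','t7')['img'][160:300,160:300]
g=lambda i:np.clip(255*(i/255.)**0.6,0,255).astype(np.uint8)
cv2.imwrite('pics/v7.png',g(np.hstack([cv2.resize(w,(400,375)),cv2.resize(v,(375,375))]))[:,:,::-1])
G=B-.052*bx; Rt=pose(7.2,66)
p,r=plan(p,r,tgt(G,Rt)+[0,0,.125],Rt,8)
```

```text
[-0.39  0.57 -0.82  2.27  1.41  0.75 -0.61] 0.358184789895175 [ 0.1129399   0.42652876 -1.72372056]
[0.39336908 0.29406207 0.23578323]
turn/row [ 0. -0.  0.] over 8
   [0.57 0.02 1.36]
   [0.57 0.02 1.36]
   [0.57 0.02 1.36]
   [0.57 0.02 1.36]
   [0.57 0.02 1.36]
   [0.57 0.02 1.36]
   [0.57 0.02 1.36]
   [0.57 0.02 1.36]
```

View pics/v7.png

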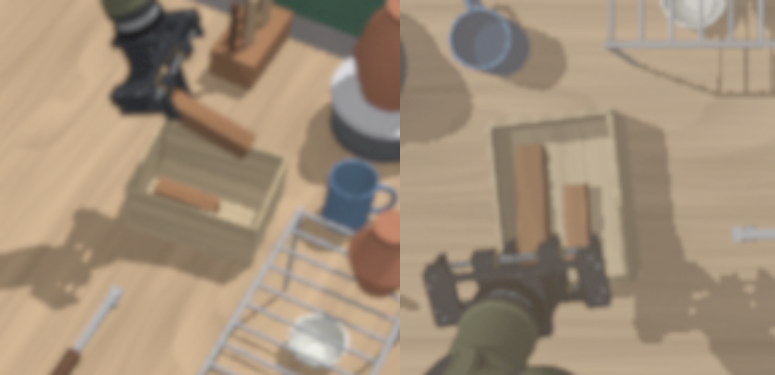

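The batten is held with its tip slightly down over the bin, lined up with the bin's length: scene half (212,120), top half (532,195). The stub lies flat beside it. Now I lower and release.

Call:
send_rows --motion '[{"x":0.6,"y":0,"z":1.4,"rx":0,"ry":0,"rz":0,"jaw":2},{"x":0.6,"y":0,"z":1.4,"rx":0,"ry":0,"rz":0,"jaw":2},{"x":0.6,"y":0,"z":1.4,"rx":0,"ry":0,"rz":0,"jaw":2},{"x":0.6,"y":0,"z":1.4,"rx":0,"ry":0,"rz":0,"jaw":2},{"x":0.6,"y":0,"z":1.4,"rx":0,"ry":0,"rz":0,"jaw":2}]'

```text
clock: 20.65
tool_pos: [0.3947, 0.2928, 0.1591]
eef_rot: [-0.062, 0.977, 0.014, 0.206]
contact_force: [0.3, -0.2, -0.9]
opening: 0.359
finger_force: 49.5
```

Call:
send_rows --motion '[{"x":0.6,"y":0,"z":1.4,"rx":0,"ry":0,"rz":0,"jaw":2},{"x":0.6,"y":0,"z":1.4,"rx":0,"ry":0,"rz":0,"jaw":2},{"x":0.6,"y":0,"z":1.4,"rx":0,"ry":0,"rz":0,"jaw":2},{"x":0,"y":0,"z":0,"rx":0,"ry":0,"rz":0,"jaw":2},{"x":0,"y":0,"z":0,"rx":0,"ry":0,"rz":0,"jaw":8}]'

```text
clock: 21.15
tool_pos: [0.3951, 0.2935, 0.114]
eef_rot: [-0.062, 0.977, 0.014, 0.206]
contact_force: [-0.1, -0.1, 0.6]
opening: 0.426
finger_force: 0.0
```

Call:
send_rows --motion '[{"x":0,"y":0,"z":0,"rx":0,"ry":0,"rz":0,"jaw":8},{"x":0,"y":0,"z":0,"rx":0,"ry":0,"rz":0,"jaw":8},{"x":0,"y":0,"z":0,"rx":0,"ry":0,"rz":0,"jaw":8},{"x":0,"y":0,"z":0,"rx":0,"ry":0,"rz":0,"jaw":8},{"x":0,"y":0,"z":-1,"rx":0,"ry":0,"rz":0,"jaw":8}]'

```text
clock: 21.65
tool_pos: [0.3911, 0.2933, 0.1225]
eef_rot: [-0.062, 0.977, 0.014, 0.205]
contact_force: [-0.2, 0.5, -0.3]
opening: 0.88
finger_force: 0.0
```

Call:
send_rows --motion '[{"x":0,"y":0,"z":-2,"rx":0,"ry":0,"rz":0,"jaw":8},{"x":0,"y":0,"z":-2,"rx":0,"ry":0,"rz":0,"jaw":8},{"x":0,"y":0,"z":-2,"rx":0,"ry":0,"rz":0,"jaw":8},{"x":0,"y":0,"z":-2,"rx":0,"ry":0,"rz":0,"jaw":8},{"x":0,"y":0,"z":-2,"rx":0,"ry":0,"rz":0,"jaw":8}]'

```text
clock: 22.15
tool_pos: [0.3502, 0.2883, 0.2156]
eef_rot: [-0.062, 0.977, 0.015, 0.206]
contact_force: [-0.8, -0.3, -0.2]
opening: 0.909
finger_force: 0.0
```

Run:
```python
from h import *
s=get_state(); print(s['opening'],s['contact_force'],s['tool_pos'])
w=snap('scene','s8'); wr=snap('wrist','w8')
y=np.array([-bx[1],bx[0],0])
for n in('scene0','s3','s8','w8'):
    S=load(n); h=cv2.cvtColor(S['img'],cv2.COLOR_RGB2HSV)
    q=proj(S,[B+bx*a+y*b+[0,0,.1] for a,b in((-.1,-.07),(-.1,.07),(.1,.07),(.1,-.07))]+[B+bx*a+y*b+[0,0,.01] for a,b in((-.1,-.07),(-.1,.07),(.1,.07),(.1,-.07))])
    P=np.zeros(h.shape[:2],np.uint8); cv2.fillConvexPoly(P,cv2.convexHull(q.astype(np.int32)),255)
    m=cv2.inRange(h,(4,115,30),(16,255,255))&P
    cs=[c for c in cv2.findContours(m,cv2.RETR_EXTERNAL,cv2.CHAIN_APPROX_NONE)[0] if cv2.contourArea(c)>15]
    print(n,[(cv2.contourArea(c),[[round(float(v),3) for v in cv2.minAreaRect(c)[0]],cv2.minAreaRect(c)[1]],onz(S,[cv2.minAreaRect(c)[0]],.036).round(3).tolist()) for c in cs])
```

```text
0.9088685526209052 [-0.80188949 -0.2941369  -0.22403314] [0.3501839  0.28830114 0.21561979]
scene0 []
s3 [(184.5, [[334.6, 137.2], (27.195585250854492, 8.221921920776367)], [[0.411, 0.297, 0.036]])]
s8 [(426.0, [[340.142, 136.312], (38.85366439819336, 12.980457305908203)], [[0.429, 0.313, 0.036]])]
w8 [(4420.0, [[318.592, 189.135], (128.07427978515625, 40.088863372802734)], [[0.448, 0.302, 0.036]])]
```

Call:
send_rows --motion '[{"x":0,"y":0,"z":-1,"rx":0,"ry":0,"rz":0,"jaw":8},{"x":0,"y":0,"z":-1,"rx":0,"ry":0,"rz":0,"jaw":8},{"x":0,"y":0,"z":0,"rx":0,"ry":0,"rz":0,"jaw":8},{"x":0,"y":0,"z":0,"rx":0,"ry":0,"rz":0,"jaw":8},{"x":0,"y":0,"z":0,"rx":0,"ry":0,"rz":0,"jaw":8}]'

```text
clock: 22.75
tool_pos: [0.3432, 0.287, 0.2321]
eef_rot: [-0.062, 0.977, 0.014, 0.205]
contact_force: [0.2, 0.2, -0.6]
opening: 0.908
finger_force: 0.0
```

Run:
```python
from h import *
w=snap('wrist','w9'); s=snap('scene','s9')
a=load('s8')['img'].astype(int); d=abs(s['img'].astype(int)-a).max(2)[115:160,315:372]; print('motion px in bin',(d>25).sum(),d.max())
h=cv2.cvtColor(w['img'],cv2.COLOR_RGB2HSV); m=cv2.inRange(h,(4,100,30),(16,255,255))[100:300,150:500]
for c in cv2.findContours(m,cv2.RETR_EXTERNAL,cv2.CHAIN_APPROX_NONE)[0]:
    if cv2.contourArea(c)>150:
        r=cv2.minAreaRect(c); ctr=np.array(r[0])+[150,100]; b=cv2.boxPoints(r)+[150,100]
        print(cv2.contourArea(c),ctr,r[1]); 
        for z in(.036,.068): e=onz(w,b,z); print(z,e.mean(0).round(3),[round(np.linalg.norm(e[i]-e[i+1]),3) for i in(0,1)])
        print([tri([(w,ctr),(s,(340.1,136.3))])])
t=load('scene0')['img']; 
for n,b in(('mug',(388,120,418,152)),('gouge',(270,172,312,228)),('bowl',(370,182,402,212)),('gourd',(330,252,356,284)),('jar',(275,320,307,352))):
    x0,y0,x1,y1=b; print(n,abs(t[y0:y1,x0:x1].astype(int)-s['img'][y0:y1,x0:x1]).max(2).mean().round(1))
```

```text
motion px in bin 0 10
599.5 [301.5 293.5] (95.0, 11.0)
0.036 [0.654 0.3   0.036] [np.float64(0.029), np.float64(0.139)]
0.068 [0.606 0.297 0.068] [np.float64(0.026), np.float64(0.123)]
[(array([0.46903062, 0.2661986 , 0.14011825]), [np.float64(0.026832223986600925), np.float64(0.026832223986600998)])]
4083.5 [320.63446045 186.00393677] (124.3154067993164, 38.04081726074219)
0.036 [0.461 0.304 0.036] [np.float64(0.036), np.float64(0.178)]
0.068 [0.434 0.3   0.068] [np.float64(0.032), np.float64(0.158)]
[(array([0.43448707, 0.30006418, 0.05243551]), [np.float64(4.894145090368924e-05), np.float64(4.894145090362327e-05)])]
11503.0 [453. 186.] (172.0, 92.0)
0.036 [0.455 0.455 0.036] [np.float64(0.082), np.float64(0.266)]
0.068 [0.429 0.435 0.068] [np.float64(0.073), np.float64(0.237)]
[(array([0.41592936, 0.39497045, 0.01549763]), [np.float64(0.05393569435211454), np.float64(0.05393569435211436)])]
14642.0 [201.  199.5] (199.0, 102.0)
0.036 [0.525 0.167 0.036] [np.float64(0.091), np.float64(0.321)]
0.068 [0.491 0.178 0.068] [np.float64(0.081), np.float64(0.285)]
[(array([0.44068011, 0.219202  , 0.11651798]), [np.float64(0.03408945697646564), np.float64(0.03408945697646551)])]
mug 2.6
gouge 6.2
bowl 4.1
gourd 3.0
jar 3.8
```

The batten is still, on top of the stub, with its centre near (0.43,0.30,0.05), well inside the bin and below the rim. The bystanders look unchanged, so I hand in.

```bash
python3 -c "
from plant import *
print(finish_job())"
```

```text
the job is handed in; nothing more can be done
None
```

I handed the job in at about 23 s of robot time: by the last pictures, both offcuts lie released and still inside the bin, the batten on top of the stub, and the mug, jar, bowl, gourd and gouge look undisturbed; the hand-in gave no verdict.

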